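# Set out a soldering place around the board holder

## Robot

A 7-joint arm with a two-finger parallel gripper is mounted at the origin on the work surface. World frame = base frame: x ahead of the robot, y to its left, z up, the work surface at z = 0. Lengths are in m, angles in rad, forces in N, time in s.
With the tool pointing down it reaches from about 0.425 to 0.925 m from the base axis. Payload 6.8 kg.
Tool frame: the origin (TCP) lies on the centre line of the jaws, within the pads' length; the fingertips stand 25 mm ahead of it and the grasp point (between the pads) lies 6 mm ahead of it; z points along the fingers, x is the direction in which the jaws open and shut, and the axes are right-handed (so a half turn about z gives the same grasp; the last joint's range is limited). The gripper opens to 88 mm and grips with 3 to 60 N. Pads are 20 mm wide; open, the fingers measure 115 mm over their backs; the gripper's body (75 mm by 178 mm) begins 61 mm behind the grasp point.
Start: joints at [-1.357, 0.477, 0.022, 1.555, -0.011, 1.109, -0.083], TCP at [0.213, 0.64, 0.218] pointing down, gripper open.
Joint ranges: [-2.96, 2.96], [-0.34, 2.1], [-1.41, 1.46], [0.24, 2.44], [-1.37, 4.51], [0.17, 1.92], [-2.96, 2.96]. Speed limits (rad/s): [2.39, 2.39, 3.14, 3.14, 3.14, 3.14, 3.14].

## Interface

Orientations are given as [roll, pitch, yaw] about the fixed x, y, z axes, in that order (R = Rz(yaw) Ry(pitch) Rx(roll)).
In Python, from rig import observe, camera, finish_job gives the robot as it stands.
- The arm moves only by the tool send_rows, never from a script. Its argument "series" is a list of rows, each a list of 2 entries, a list of its own where there are three numbers: the shift along the world's x, y, z in m, then the turn, a rotation vector about the world's x, y, z in rad. In form: [[[dx, dy, dz], [wx, wy, wz]], ...]. A call has exactly 10 rows; each row is the pose to reach, as a shift and turn from the pose measured when the call began; what a row does not reach only later rows make up. A row lasts 1/8 s, in which the tool goes at most 62.5 mm and 10.7 degrees, less where a joint would pass 70% of its speed; a pose out of reach is approached as far as the arm can. A call with a gripper value outside its range is refused whole. "claw" is the finger opening in m, from 0 to 0.0878, set as the call begins (left out, the last holds). The fingers move at their own pace and stop on an object; "squeeze" is the grip in N (left out, the last holds). Time passes only in rows, so rows that repeat a pose let the fingers close, or fill a call up. It gives the time, the measured TCP pose, the force and the opening at its end, in the units of the state.
- observe(): the state, without advancing time (a new reading comes with each control period).
- camera(name): name is "scene" or "top"; returns a dict with "image" (384x512x3 uint8, red, green, blue), "mtx" (3x3 intrinsics, pixels), "xyz" and "orientation" of the camera in the world. Camera axes: x right, y down, z forward; pixel columns grow to the right and rows downward; lengths in m; the calibration is good to about 2 mm. A picture is of the moment at which its call begins. There is no depth.
- finish_job(): hands the job in, once; it reports no verdict.
The state is a dict: "time_s": time; "qpos": joint angles; "joint_vel": joint speeds; "effort": joint torques, N m; "position": TCP position; "ee_rot": TCP orientation; "contact_force": force on the tool from outside, world axes, zero at the start; "moment": the same for the moment, N m; "gripper_width": opening from 0.0 (shut) to 1.0 (fully open).
Only numpy, scipy, OpenCV 4.12 (cv2) and the standard library are available. Lean on these libraries where they do the work, as an engineer would, in place of code of your own. Each camera call takes 0.05 s, during which the arm holds its last target.

## Task

Set out the soldering place around the board holder: stand the wide solder reel centred in front of the holder (on the robot's side), about 20 mm off its front edge, and put the small solder reel flat and centred on top of it. Stand the tip cleaner in the middle of the gap between the holder and the iron stand, and the flux bottle in the middle of the gap between the holder and the parts box, each in line with the middles of its two neighbours. Everything stands upright and released; leave the cup, the jar and the tweezers where they are.

Things in the scene. Friction and masses are not known exactly. Their poses are not given: they have to be found in the camera images.
- board_holder: Fixed circuit-board holder: plate 100 (its x, away from the robot) by 130 mm (y) with two dark rails and a green board, 38 mm high. Front edge at x = -50 mm. Origin: centre of underside, z up; yaw within 0.2 rad. Stand and box are on its left and right, either way round, origins on its y axis at +-245 mm: each gap is 140 mm wide, its middle at y = +-135 mm.
- iron_stand: Fixed soldering-iron stand: dark steel base 70 (x) by 80 (y) by 14 mm with a black block and steel guard rings holding a parked iron that leans away from the robot (its +x) to 140 mm from the origin and 140 mm high. Origin: centre of the base's underside; z up; axes parallel to the holder's.
- parts_box: Fixed grey open parts box with four compartments, 80 by 80 mm, 28 mm high. Origin: centre of its underside; z up. Axes parallel to the holder's.
- wide_reel: Wide solder reel: silvery solder between two green flanges, standing on its flat end; 60 mm diameter, 44 mm high, about 0.45 kg; sides may be gripped anywhere as a plain cylinder of 60 mm, the top is flat. Origin: centre of its underside; z up.
- small_reel: Small solder reel, same looks: 38 mm diameter, 32 mm high, about 0.1 kg; grips as a plain cylinder. Origin: centre of its underside; z up.
- tip_cleaner: Roller tip cleaner: aluminium box 70 (its x) by 46 (its y) by 34 mm high with two brass rollers lying along x on top (to 41 mm), about 0.25 kg. Grip across its y. Origin: centre of its underside; z up. x and y along its sides.
- flux_bottle: Small round white flux bottle: body 36 mm diameter and straight-sided up to 48 mm, black collar, thin steel spout to 80 mm, about 0.08 kg. Origin: centre of its underside; z up.
- cup: Bystander, not to be moved: small white ceramic bowl, 52 mm rim diameter, 30 mm high, loose. Origin: centre of its underside; z up.
- jar: Bystander, not to be moved: amber glass jar with a black cap, 52 mm diameter, 55 mm high, loose. Origin: centre of its underside; z up.
- tweezers: Bystander, not to be moved: steel tweezers lying flat behind the holder, 120 mm long along its x, 18 mm wide, 6 mm high, loose. Origin: on the table near the middle of their length.
There are look-alikes about, which are no part of the job. Leave any white look-alike of the board_holder alone.

How it is judged:
At the end, for the whole second after the job is handed in: Wide reel 8-32 mm off the holder's front edge, within 15 mm of its centre line; small reel on it, axes within 10 mm; tip cleaner and flux bottle within 15 mm (along, across) of the middles of their gaps; all upright within 0.1 rad, released, at rest; reel, cleaner and bottle on the table (((y of iron_stand in the frame of board_holder above 0 m and y of tip_cleaner in the frame of board_holder between 0.12 and 0.15 m) or (y of iron_stand in the frame of board_holder below 0 m and y of tip_cleaner in the frame of board_holder between -0.15 and -0.12 m)) and x of tip_cleaner in the frame of board_holder between -0.015 and 0.015 m and ((y of parts_box in the frame of board_holder above 0 m and y of flux_bottle in the frame of board_holder between 0.12 and 0.15 m) or (y of parts_box in the frame of board_holder below 0 m and y of flux_bottle in the frame of board_holder between -0.15 and -0.12 m)) and x of flux_bottle in the frame of board_holder between -0.015 and 0.015 m and x of wide_reel in the frame of board_holder between -0.112 and -0.088 m and y of wide_reel in the frame of board_holder between -0.015 and 0.015 m and horizontal distance between small_reel and wide_reel below 0.01 m and z of small_reel in the frame of wide_reel between 0.04 and 0.048 m and angle between each of wide_reel, small_reel, tip_cleaner, flux_bottle's own z axis and vertical below 0.1 rad and linear speed of each of wide_reel, small_reel, tip_cleaner, flux_bottle below 0.02 m/s and angular speed of each of wide_reel, small_reel, tip_cleaner, flux_bottle below 0.2 rad/s and height (world z) of each of wide_reel, tip_cleaner, flux_bottle below 0.006 m); the robot touches nothing.
It fails at once if the cup is disturbed (moved more than 20 mm) (distance of cup from where it was at the start of the episode above 0.02 m).
It fails at once if the jar is disturbed (moved more than 20 mm) (distance of jar from where it was at the start of the episode above 0.02 m).
It fails at once if the tweezers is disturbed (moved more than 20 mm) (distance of tweezers from where it was at the start of the episode above 0.02 m).
It also fails if it takes over 106 s, if anything falls off the work surface, if the arm or the gripper's body presses on something with over 40 N, if the wrist force passes 120 N, or if a joint passes its speed limit or range.

## Working session

There is one attempt and no reset: what is moved stays moved. The work goes in short steps, Python scripts to look and compute and a tool call to move; the robot and the scene stay as the last step left them, time stands still between calls to the robot, and variables do not carry over. Pictures are saved under pics/ and viewed, and the job is handed in when it is done.

Besides the shell and the picture viewer there is one more tool, called after "Emit:" by a JSON object that holds its "api" and its "payload". send_rows: Moves the arm, as the interface text tells. Its arguments: {"type":"object","properties":{"series":{"type":"array","items":{"type":"array"}},"claw":{"type":"number"},"squeeze":{"type":"number"}},"required":["series"]}

```bash
ls; mkdir -p pics; python3 - <<'E'
from rig import observe,camera
import cv2
print(observe())
for n in("scene","top"):
    c=camera(n);print(n,c["mtx"],c["xyz"],c["orientation"])
    cv2.imwrite(f"pics/{n}0.png",cv2.resize(c["image"][:,:,::-1],None,fx=1.5,fy=1.5,interpolation=cv2.INTER_CUBIC))
E
```

```text
pics
{'time_s': 0.0, 'qpos': array([-1.35708396,  0.47779731,  0.02229513,  1.55641454, -0.01148948,
        1.10926842, -0.08308183]), 'joint_vel': array([ 0.00022668,  0.00113728,  0.00107614,  0.00014283, -0.0008074 ,
       -0.00039521,  0.00130629]), 'effort': array([ 6.99927045e-05, -5.82848275e+01,  1.53469931e+00, -2.72609425e+01,
       -5.43375907e-02,  1.69173680e-02,  1.55925172e-04]), 'position': array([0.2132973 , 0.63979438, 0.21699831]), 'ee_rot': array([3.14147365e+00, 1.75606144e-03, 1.24906833e+00]), 'contact_force': array([ 0.94008647, -0.3944022 , -0.34918948]), 'moment': array([-0.03738061,  0.04733929,  0.00784329]), 'gripper_width': 1.0011530587474882}
scene [[445.12391517   0.         249.25176258]
 [  0.         445.12391517 195.74857987]
 [  0.           0.           1.        ]] [1.1332101  0.35574336 0.94151651] [-2.46018109  0.01714584  2.09377447]
top [[404.37691157   0.         258.55319258]
 [  0.         404.37691157 190.95798618]
 [  0.           0.           1.        ]] [ 0.36463645 -0.02348068  1.33207036] [-3.01450395e+00  3.00521293e-03 -1.57333697e+00]
```

View pics/scene0.png

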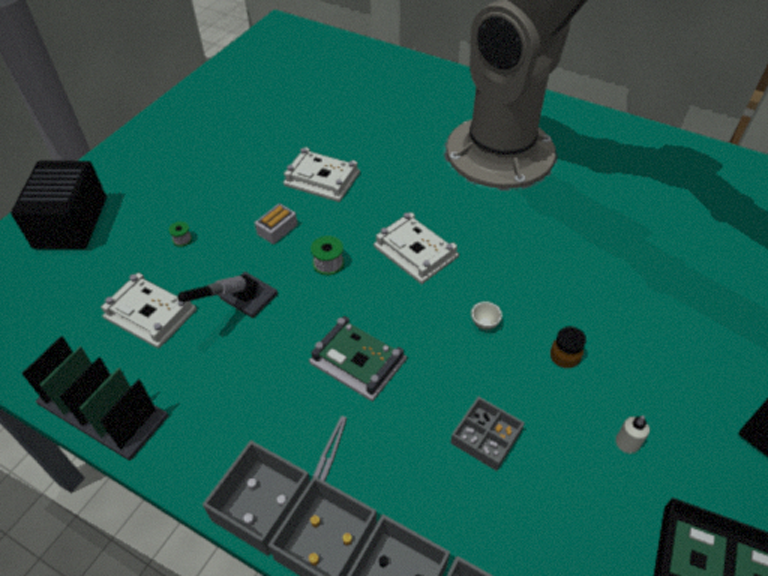

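View pics/top0.png

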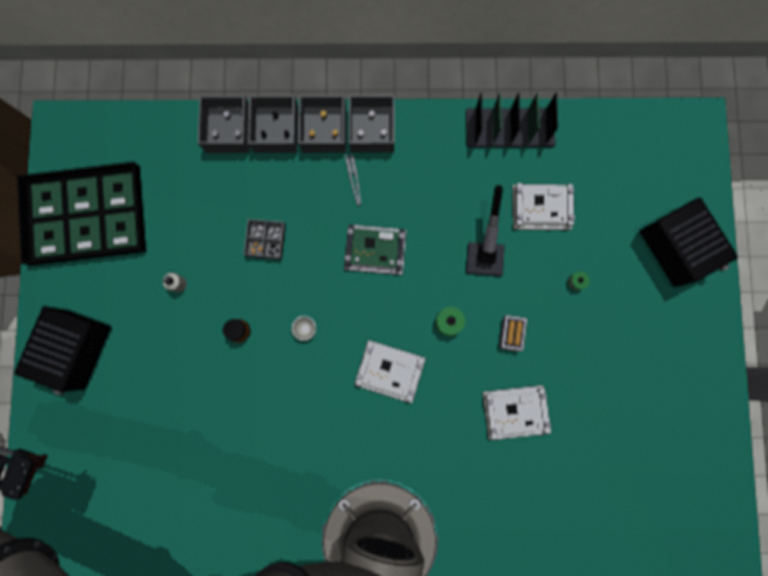

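The top view (1.5x pixels) shows these things and look-alikes:
- **Holder:** green board at (375,250). Three white look-alikes are at (543,206), (390,371) and (517,412).
- **Reels:** wide reel at (450,321), small reel at (579,281).
- **Tip cleaner:** (514,333). **Flux bottle:** (173,282).
- **Fixed neighbours:** stand at (486,258), on the robot's right; parts box at (265,240), on its left.
- **Bystanders:** cup (303,328), jar (236,330), tweezers (353,180).

Next I'll look at close crops to check these choices.

```bash
cat > h.py <<'E'
import numpy as np,cv2
from rig import observe,camera
from scipy.spatial.transform import Rotation as R
def load(n):
    c=camera(n); return c
def px(c,P):
    M=R.from_euler('xyz',c["orientation"]).as_matrix()
    p=(np.atleast_2d(P)-c["xyz"])@M; q=p@c["mtx"].T; return q[:,:2]/q[:,2:]
def at(c,uv,z):
    M=R.from_euler('xyz',c["orientation"]).as_matrix()
    uv=np.atleast_2d(uv).astype(float); d=np.c_[uv,np.ones(len(uv))]@np.linalg.inv(c["mtx"]).T@M.T
    s=(z-c["xyz"][2])/d[:,2:]; return (c["xyz"]+s*d)
def crop(c,u0,v0,u1,v1,f,name):
    im=c["image"][v0:v1,u0:u1,::-1]; cv2.imwrite(name,cv2.resize(im,None,fx=f,fy=f,interpolation=cv2.INTER_CUBIC))
E
python3 - <<'E'
from h import *
c=load("top"); s=load("scene")
crop(c,220,130,400,250,4.4,"pics/t1.png")
crop(s,100,130,290,270,4.2,"pics/s1.png")
hsv=cv2.cvtColor(c["image"],cv2.COLOR_RGB2HSV)
print(hsv[214,296],hsv[208,300],hsv[187,387],hsv[250,300])
E
```

```text
[ 68 144 110] [ 68 145 118] [69 73 35] [ 84 182  98]
```

View pics/t1.png

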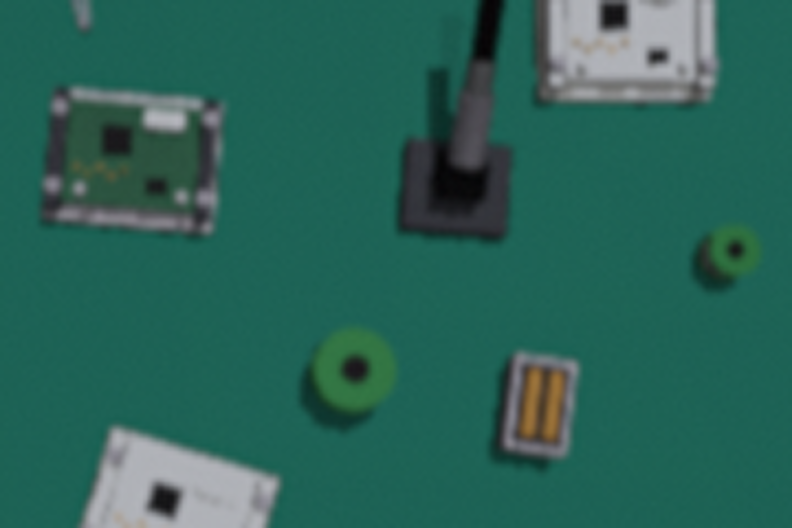

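View pics/s1.png

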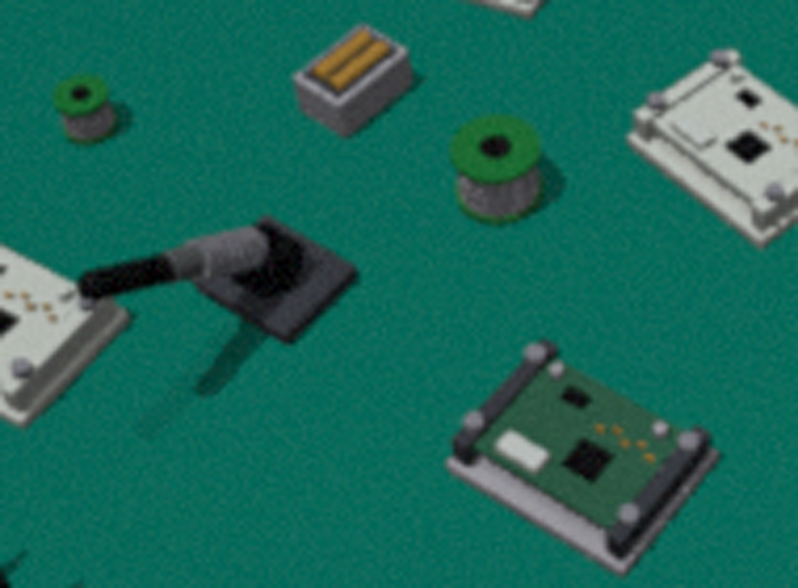

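```bash
python3 - <<'E'
from h import *
c=load("top"); s=load("scene")
crop(c,95,130,235,240,5.5,"pics/t2.png")
crop(s,290,190,450,320,5,"pics/s2.png")
for n,cam in(("top",c),("scene",s)):
    hsv=cv2.cvtColor(cam["image"],cv2.COLOR_RGB2HSV).astype(int)
    H,S,V=hsv[...,0],hsv[...,1],hsv[...,2]
    m=((H<73)&(H>45)&(S>90)&(V>60)).astype(np.uint8)
    k,l,st,ce=cv2.connectedComponentsWithStats(m)
    for i in range(1,k):
        if st[i,4]>60: 
            cc=max(cv2.findContours((l==i).astype(np.uint8),0,1)[0],key=len); (ex,ey),ax,_=cv2.fitEllipse(cc)
            uv=(ex,ey)
            print(n,st[i],np.round(ce[i],1),np.round(uv,1),np.round(ax,1),at(cam,uv,.044)[0].round(4),at(cam,uv,.032)[0].round(4))
E
```

```text
top [380 182  12  11  93] [385.8 186.7] [385.9 186.7] [10. 11.] [ 0.5419 -0.4291  0.044 ] [ 0.5435 -0.4329  0.032 ]
top [291 205  19  19 248] [299.7 214. ] [299.7 213.9] [17.  18.3] [ 0.455 -0.151  0.044] [ 0.4559 -0.1522  0.032 ]
scene [113 148  12  10  81] [118.6 152.5] [118.5 152.5] [ 8.4 11.6] [ 0.554  -0.4243  0.044 ] [ 0.5463 -0.4348  0.032 ]
scene [207 158  21  16 237] [217.4 165.5] [217.4 165.4] [15.4 19.9] [ 0.4597 -0.1515  0.044 ] [ 0.4507 -0.1583  0.032 ]
```

View pics/t2.png

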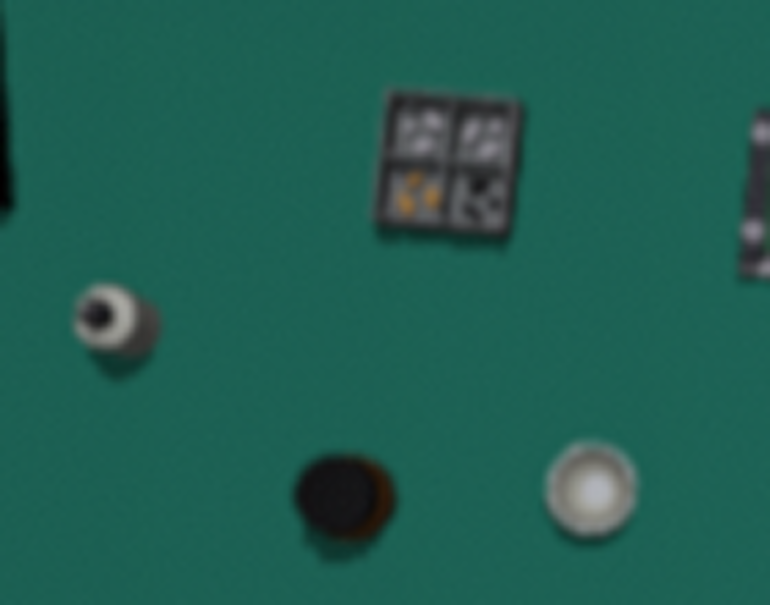

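View pics/s2.png

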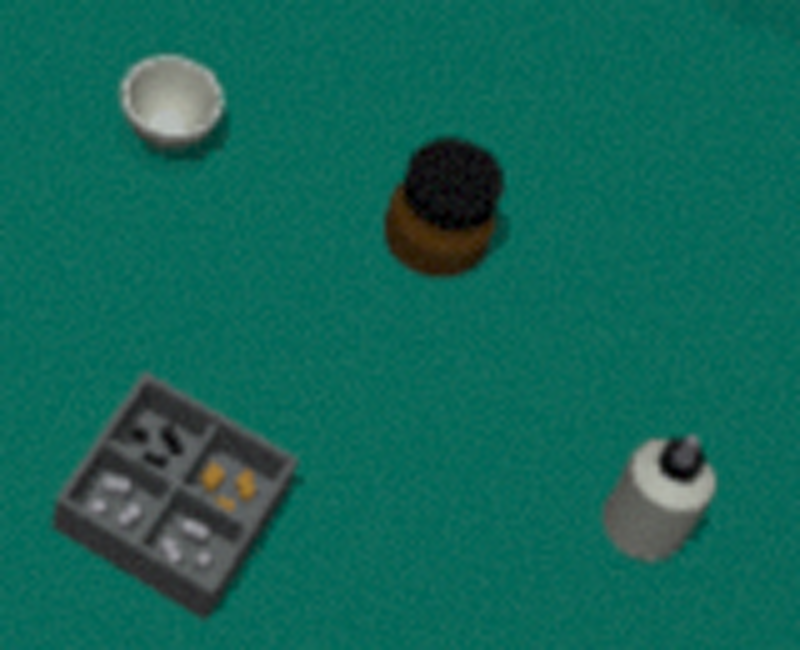

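```bash
cat > est.py <<'E'
from h import *
c=load("top"); s=load("scene")
def T(pts,u0,v0,f): return (np.array(pts)+.5)/f-.5+[u0,v0]
t1=lambda p:T(p,220,130,4.4); s1=lambda p:T(p,100,130,4.2); t2=lambda p:T(p,95,130,5.5); s2=lambda p:T(p,290,190,5)
def pr(n,a): print(n,a[:,:2].round(4).tolist(),'mean',a[:,:2].mean(0).round(4))
pr("stand top",at(c,t1([(408,140),(512,147),(505,240),(401,232)]),.014))
pr("stand sc R,front,back",at(s,s1([(358,272),(268,216),(291,335)]),.014))
pr("box top",at(c,t2([(387,90),(522,100),(510,238),(378,228)]),.028))
pr("box sc",at(s,s2([(147,376),(298,460),(208,600),(57,502)]),.028))
pr("hold top z0",at(c,t1([(42,222),(212,234),(224,104),(56,88)]),.01))
pr("hold sc",at(s,s1([(447,465),(622,572),(719,456)]),.004))
pr("tip top",at(c,t1([(515,352),(579,361),(568,459),(502,450)]),.034))
pr("tip sc",at(s,s1([(295,77),(362,26),(411,51),(346,97)]),.034))
pr("bottle top collarbase",at(c,t2([(105,318)]),.048))
pr("bottle sc",at(s,s2([(673,473)]),.048))
pr("cup",at(c,t2([(592,491)]),.03)); pr("jar",at(c,t2([(338,497)]),.055))
E
python3 est.py
```

```text
stand top [[0.6312, -0.1985], [0.6256, -0.2767], [0.5549, -0.2696], [0.5612, -0.1919]] mean [ 0.5932 -0.2342]
stand sc R,front,back [[0.57, -0.1879], [0.5598, -0.2675], [0.6323, -0.1952]] mean [ 0.5874 -0.2169]
box top [[0.6819, 0.2885], [0.6755, 0.2074], [0.5916, 0.2129], [0.5979, 0.2917]] mean [0.6367 0.2501]
box sc [[0.5998, 0.2186], [0.6061, 0.2964], [0.689, 0.2879], [0.6789, 0.2102]] mean [0.6435 0.2533]
hold top z0 [[0.5702, 0.0772], [0.5607, -0.0505], [0.6603, -0.0602], [0.6731, 0.0673]] mean [0.616  0.0084]
hold sc [[0.6604, -0.0608], [0.6722, 0.0671], [0.5751, 0.078]] mean [0.6359 0.0281]
tip top [[0.4693, -0.271], [0.4626, -0.3175], [0.3914, -0.3073], [0.3981, -0.2596]] mean [ 0.4303 -0.2889]
tip sc [[0.4611, -0.3145], [0.397, -0.3033], [0.4011, -0.2588], [0.4598, -0.2725]] mean [ 0.4297 -0.2873]
bottle top collarbase [[0.5416, 0.4447]] mean [0.5416 0.4447]
bottle sc [[0.5425, 0.4438]] mean [0.5425 0.4438]
cup [[0.441, 0.1616]] mean [0.441  0.1616]
jar [[0.4365, 0.3038]] mean [0.4365 0.3038]
```

From the images I get:

| Thing | Position (x, y) or yaw |
|---|---|
| Holder | (.617, .009), yaw -0.09 |
| Flux bottle | (.542, .444) |
| Wide reel | (.457, -.151) |
| Small reel | (.545, -.433) |
| Tip cleaner | (.430, -.288), yaw -0.147 |
| Bottle target | (.629, .1435) |
| Cleaner target | (.605, -.1255) |
| Wide reel target | (.517, .018) |

The top crop confirms the green-board holder and the round white bottle, so I'll start with the bottle.

Emit:
{"api": "send_rows", "payload": {"series": [[[0.033, -0.02, -0.003], [0, 0, -0.125]], [[0.066, -0.039, -0.007], [0, 0, -0.25]], [[0.099, -0.059, -0.012], [0, 0, -0.375]], [[0.132, -0.078, -0.017], [0, 0, -0.5]], [[0.165, -0.098, -0.022], [0, 0, -0.625]], [[0.198, -0.118, -0.027], [0, 0, -0.75]], [[0.231, -0.137, -0.032], [0, 0, -0.875]], [[0.264, -0.157, -0.037], [0, 0, -1.0]], [[0.297, -0.176, -0.042], [0, 0, -1.125]], [[0.329, -0.196, -0.047], [0, 0, -1.25]]], "claw": 0.0878, "squeeze": 20}}

```text
time_s: 1.65
position: [0.5434, 0.4438, 0.1707]
ee_rot: [-3.141, 0.0, -0.005]
contact_force: [-0.2, 0.6, -0.2]
gripper_width: 1.001
```

```bash
python3 - <<'E'
from h import *
s=load("scene");cv2.imwrite("pics/a1.png",s["image"][:,:,::-1])
c=load("top");cv2.imwrite("pics/a2.png",c["image"][:,:,::-1])
print(observe())
E
```

```text
{'time_s': 1.75, 'qpos': array([-1.01234979,  0.5844101 ,  0.36710706,  1.54844414, -0.22578194,
        1.05166201, -0.59857477]), 'joint_vel': array([-0.03494412, -0.02122184, -0.06101782,  0.00828231, -0.00109071,
        0.00749345,  0.03719756]), 'effort': array([ -1.87889814, -59.47924376,   6.11626178, -26.3985461 ,
        -0.3812277 ,  -0.11215483,  -0.36602061]), 'position': array([0.54675135, 0.43944561, 0.17036841]), 'ee_rot': array([ 3.13846364e+00, -2.06146759e-03, -1.01448036e-02]), 'contact_force': array([-0.74692018, -0.00437378,  0.3280302 ]), 'moment': array([-0.09518984,  0.06955926,  0.00907564]), 'gripper_width': 1.0005655929523123}
```

View pics/a1.png

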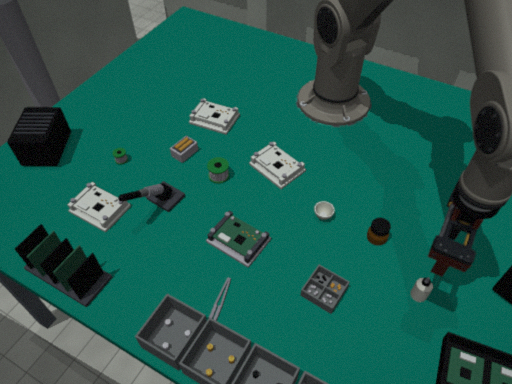

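View pics/a2.png

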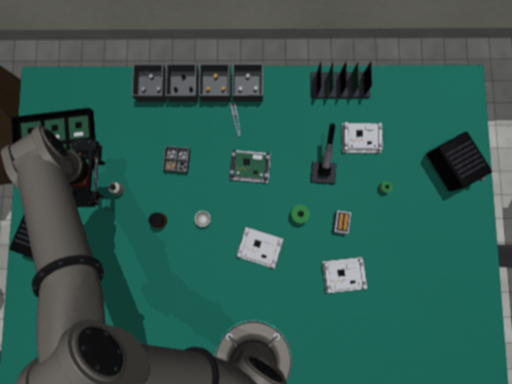

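The pictures show the gripper over the bottle. Its long body side runs along the jaw axis, which is now world x. The top view shows nothing else has moved.

Emit:
{"api": "send_rows", "payload": {"series": [[[-0.001, 0.001, -0.01], [0, 0, 0]], [[-0.002, 0.002, -0.025], [0, 0, 0]], [[-0.003, 0.003, -0.04], [0, 0, 0]], [[-0.004, 0.004, -0.055], [0, 0, 0]], [[-0.005, 0.005, -0.065], [0, 0, 0]], [[-0.005, 0.005, -0.065], [0, 0, 0]], [[-0.005, 0.005, -0.065], [0, 0, 0]], [[-0.005, 0.005, -0.065], [0, 0, 0]], [[-0.005, 0.005, -0.065], [0, 0, 0]], [[-0.005, 0.005, -0.065], [0, 0, 0]]]}}

```text
time_s: 3.0
position: [0.5419, 0.4445, 0.1056]
ee_rot: [3.139, -0.002, -0.01]
contact_force: [0.3, -0.6, 0.3]
gripper_width: 0.997
```

```bash
python3 - <<'E'
from h import *
for i in range(4):
    o=observe();print(o["position"].round(4),o["ee_rot"].round(4),abs(o["joint_vel"]).max().round(3))
E
```

```text
[0.5419 0.4445 0.1056] [ 3.1388e+00 -2.3000e-03 -1.0100e-02] 0.002
[0.5419 0.4445 0.1056] [ 3.1388e+00 -2.3000e-03 -1.0100e-02] 0.002
[0.5419 0.4445 0.1056] [ 3.1388e+00 -2.3000e-03 -1.0100e-02] 0.002
[0.5419 0.4445 0.1056] [ 3.1388e+00 -2.3000e-03 -1.0100e-02] 0.002
```

Emit:
{"api": "send_rows", "payload": {"series": [[[0, 0, -0.014], [0, 0, 0]], [[0, 0, -0.028], [0, 0, 0]], [[0, 0, -0.042], [0, 0, 0]], [[0, 0, -0.056], [0, 0, 0]], [[0, 0, -0.064], [0, 0, 0]], [[0, 0, -0.069], [0, 0, 0]], [[0, 0, -0.069], [0, 0, 0]], [[0, 0, -0.069], [0, 0, 0]], [[0, 0, -0.069], [0, 0, 0]], [[0, 0, -0.069], [0, 0, 0]]]}}

```text
time_s: 4.25
position: [0.542, 0.4446, 0.037]
ee_rot: [3.139, -0.003, -0.01]
contact_force: [-0.1, 0.9, -0.1]
gripper_width: 0.996
```

Emit:
{"api": "send_rows", "payload": {"series": [[[0, 0, 0], [0, 0, 0]], [[0, 0, 0], [0, 0, 0]], [[0, 0, 0], [0, 0, 0]], [[0, 0, 0], [0, 0, 0]], [[0, 0, 0], [0, 0, 0]], [[0, 0, 0], [0, 0, 0]], [[0, 0, 0], [0, 0, 0]], [[0, 0, 0], [0, 0, 0]], [[0, 0, 0], [0, 0, 0]], [[0, 0, 0], [0, 0, 0]]], "claw": 0.02, "squeeze": 15}}

```text
time_s: 5.5
position: [0.542, 0.4447, 0.037]
ee_rot: [3.139, -0.003, -0.01]
contact_force: [-0.8, -0.1, 0.1]
gripper_width: 0.402
```

The opening is 35 mm, so the bottle is gripped. Next I lift it and carry it to the left gap.

Emit:
{"api": "send_rows", "payload": {"series": [[[0, 0, 0.03], [0, 0, 0]], [[0, 0, 0.06], [0, 0, 0]], [[0.008, -0.03, 0.07], [0, 0, -0.02]], [[0.02, -0.07, 0.07], [0, 0, -0.03]], [[0.032, -0.11, 0.07], [0, 0, -0.04]], [[0.043, -0.15, 0.07], [0, 0, -0.05]], [[0.055, -0.19, 0.07], [0, 0, -0.06]], [[0.067, -0.23, 0.07], [0, 0, -0.07]], [[0.078, -0.27, 0.07], [0, 0, -0.08]], [[0.087, -0.301, 0.07], [0, 0, -0.08]]]}}

```text
time_s: 6.75
position: [0.6287, 0.1395, 0.1065]
ee_rot: [3.138, -0.002, -0.094]
contact_force: [0.5, -0.1, -1.3]
gripper_width: 0.399
```

Emit:
{"api": "send_rows", "payload": {"series": [[[0, 0, 0], [0, 0, 0]], [[0, 0, 0], [0, 0, 0]], [[0, 0, 0], [0, 0, 0]], [[0, 0, 0], [0, 0, 0]], [[0, 0, 0], [0, 0, 0]], [[0, 0, 0], [0, 0, 0]], [[0, 0, 0], [0, 0, 0]], [[0, 0, 0], [0, 0, 0]], [[0, 0, 0], [0, 0, 0]], [[0, 0, 0], [0, 0, 0]]]}}

```text
time_s: 8.0
position: [0.6287, 0.1395, 0.1065]
ee_rot: [3.138, -0.002, -0.094]
contact_force: [0.3, 0.9, -0.9]
gripper_width: 0.401
```

Emit:
{"api": "send_rows", "payload": {"series": [[[0, 0.002, -0.014], [0, 0, 0]], [[0, 0.004, -0.028], [0, 0, 0]], [[0, 0.004, -0.04], [0, 0, 0]], [[0, 0.004, -0.05], [0, 0, 0]], [[0, 0.004, -0.058], [0, 0, 0]], [[0, 0.004, -0.063], [0, 0, 0]], [[0, 0.004, -0.066], [0, 0, 0]], [[0, 0.004, -0.068], [0, 0, 0]], [[0, 0.004, -0.069], [0, 0, 0]], [[0, 0.004, -0.069], [0, 0, 0]]]}}

```text
time_s: 9.25
position: [0.6288, 0.1435, 0.0377]
ee_rot: [3.138, -0.002, -0.094]
contact_force: [0.7, 1.1, -0.3]
gripper_width: 0.396
```

```bash
python3 - <<'E'
from h import *
s=load("scene");crop(s,170,170,370,320,4,"pics/b1.png")
o=observe();print(o["position"].round(4),o["contact_force"].round(1))
E
```

```text
[0.6288 0.1435 0.0377] [-0.6  0.3 -0.3]
```

View pics/b1.png

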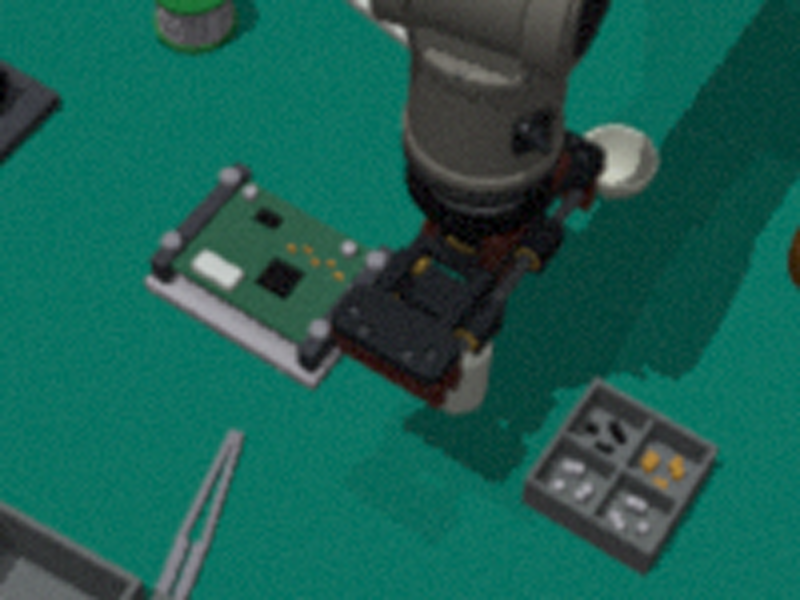

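The bottle stands in the gap midway between holder and box, with its base at crop pixel (463,405). I release it and go up.

Emit:
{"api": "send_rows", "payload": {"series": [[[0, 0, -0.0005], [0, 0, 0]], [[0, 0, -0.0005], [0, 0, 0]], [[0, 0, -0.0005], [0, 0, 0]], [[0, 0, -0.0005], [0, 0, 0]], [[0, 0, -0.0005], [0, 0, 0]], [[0, 0, -0.0005], [0, 0, 0]], [[0, 0, -0.0005], [0, 0, 0]], [[0, 0, -0.0005], [0, 0, 0]], [[0, 0, 0], [0, 0, 0]], [[0, 0, 0], [0, 0, 0]]], "claw": 0.08}}

```text
time_s: 10.55
position: [0.6289, 0.1435, 0.0378]
ee_rot: [3.138, -0.002, -0.094]
contact_force: [-0.6, -0.8, -0.5]
gripper_width: 0.912
```

Emit:
{"api": "send_rows", "payload": {"series": [[[0, 0, 0.01], [0, 0, 0]], [[0, 0, 0.03], [0, 0, 0]], [[0, 0, 0.05], [0, 0, 0]], [[0, 0, 0.08], [0, 0, 0]], [[0, 0, 0.11], [0, 0, 0]], [[0, 0, 0.13], [0, 0, 0]], [[0, 0, 0.14], [0, 0, 0]], [[0, 0, 0.14], [0, 0, 0]], [[0, 0, 0.14], [0, 0, 0]], [[0, 0, 0.14], [0, 0, 0]]]}}

```text
time_s: 11.8
position: [0.6283, 0.1434, 0.1767]
ee_rot: [3.137, -0.001, -0.094]
contact_force: [-0.6, -0.2, 0.3]
gripper_width: 0.913
```

Emit:
{"api": "send_rows", "payload": {"series": [[[-0.017, -0.029, 0], [0, 0, 0.16]], [[-0.034, -0.059, 0], [0, 0, 0.32]], [[-0.051, -0.088, 0], [0, 0, 0.48]], [[-0.068, -0.118, 0], [0, 0, 0.64]], [[-0.085, -0.147, 0], [0, 0, 0.8]], [[-0.103, -0.177, 0], [0, 0, 0.96]], [[-0.12, -0.206, 0], [0, 0, 1.12]], [[-0.137, -0.236, 0], [0, 0, 1.28]], [[-0.154, -0.265, 0], [0, 0, 1.44]], [[-0.171, -0.294, 0], [0, 0, 1.571]]], "claw": 0.0878}}

```text
time_s: 13.05
position: [0.4564, -0.1516, 0.1763]
ee_rot: [3.138, -0.001, 1.482]
contact_force: [0.8, -1.0, -0.2]
gripper_width: 1.001
```

```bash
python3 - <<'E'
from h import *
s=load("scene");cv2.imwrite("pics/c1.png",cv2.resize(s["image"][:,:,::-1],None,fx=1.5,fy=1.5))
o=observe();print(o["position"].round(4),o["ee_rot"].round(3),o["qpos"].round(2))
E
```

```text
[ 0.4537 -0.1559  0.1762] [3.139e+00 1.000e-03 1.482e+00] [ 0.    0.2   0.23  2.07 -0.06  0.87  1.74]
```

View pics/c1.png

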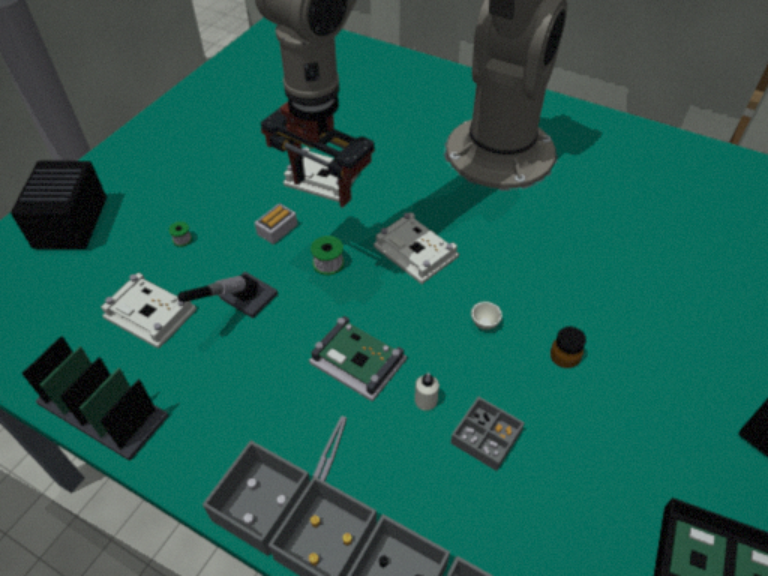

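The bottle stands upright in its gap at (427,390). The gripper is above the wide reel at (326,252), so I descend.

Emit:
{"api": "send_rows", "payload": {"series": [[[0.001, 0.002, -0.02], [0, 0, 0]], [[0.002, 0.004, -0.045], [0, 0, 0]], [[0.003, 0.005, -0.07], [0, 0, 0]], [[0.003, 0.005, -0.085], [0, 0, 0]], [[0.003, 0.005, -0.095], [0, 0, 0]], [[0.003, 0.005, -0.1], [0, 0, 0]], [[0.003, 0.005, -0.1], [0, 0, 0]], [[0.003, 0.005, -0.1], [0, 0, 0]], [[0.003, 0.005, -0.1], [0, 0, 0]], [[0.003, 0.005, -0.1], [0, 0, 0]]]}}

```text
time_s: 14.35
position: [0.4568, -0.1509, 0.0765]
ee_rot: [3.139, 0.001, 1.482]
contact_force: [0.1, 0.4, 0.8]
gripper_width: 0.999
```

```bash
python3 - <<'E'
from h import *
s=load("scene");crop(s,150,100,300,210,5,"pics/c2.png")
o=observe();print(o["position"].round(4),o["ee_rot"].round(3))
E
```

```text
[ 0.4568 -0.1509  0.0764] [3.139e+00 1.000e-03 1.482e+00]
```

View pics/c2.png

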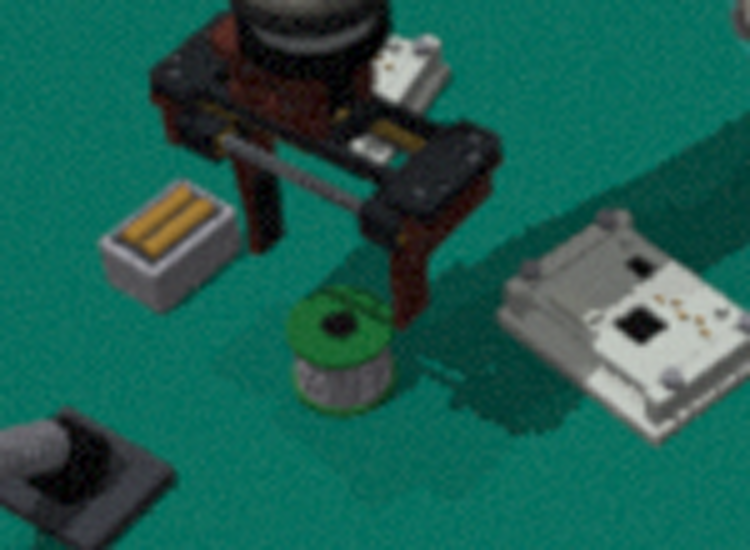

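```bash
python3 - <<'E'
from h import *
s=load("scene");c=load("top")
P=[(.4568,-.1509,.0515),(.4568+.0878/2*np.cos(1.482),-.1509+.0878/2*np.sin(1.482),.0515),(.4568-.0878/2*np.cos(1.482),-.1509-.0878/2*np.sin(1.482),.0515),(.4568,-.1509,.044)]
print((px(s,P)-[150,100])*5)
crop(c,240,170,380,270,5.5,"pics/c3.png")
E
```

```text
[[339.8519456  314.59702568]
 [404.11394153 347.82945484]
 [277.28921338 282.24335324]
 [340.82774147 323.94520371]]
```

View pics/c3.png

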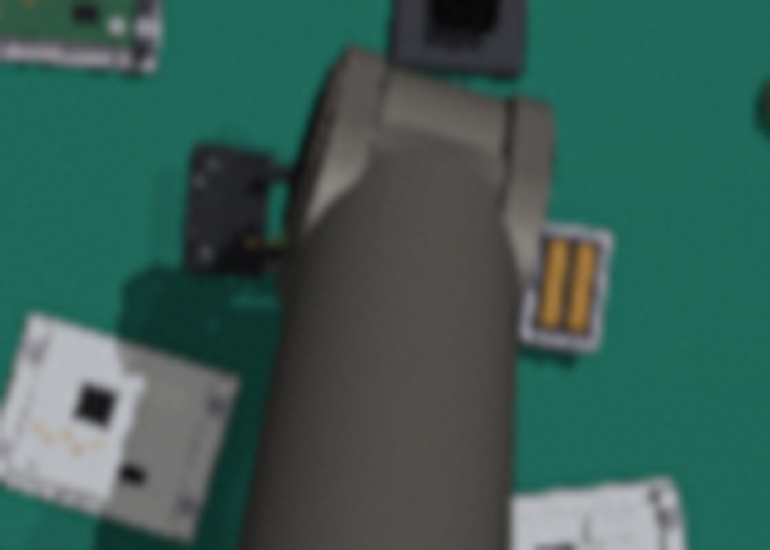

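```bash
python3 - <<'E'
from h import *
s=load("scene");c=load("top")
crop(s,255,230,315,280,12,"pics/d1.png")
crop(c,170,140,230,190,12,"pics/d2.png")
P=[(.6287,.1435,.048),(.6287,.1435,.0),(.6287,.1435,.08)]
print((px(s,P)-[255,230]+.5)*12);print((px(c,P)-[170,140]+.5)*12)
E
```

```text
[[367.51334511 318.47209897]
 [356.6482781  443.90589649]
 [375.20217729 229.70693822]]
[[460.81714585 251.23569345]
 [482.68784155 285.8868493 ]
 [445.32983907 226.69815297]]
```

View pics/d1.png

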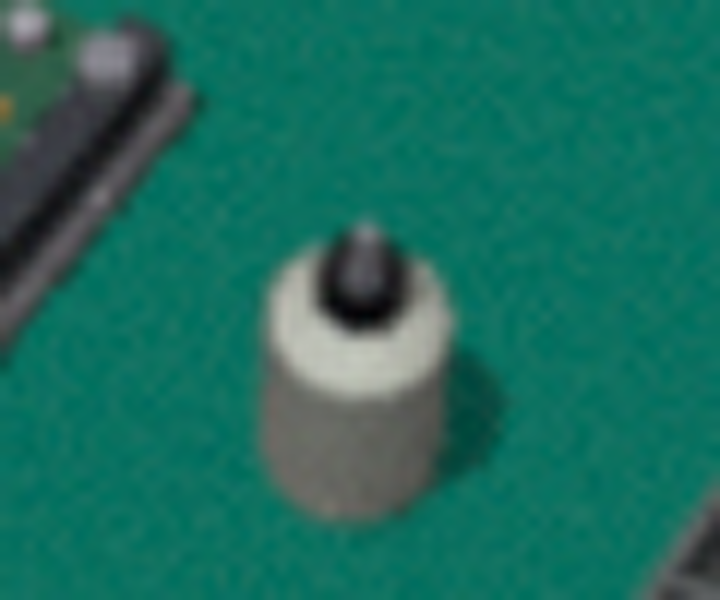

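View pics/d2.png

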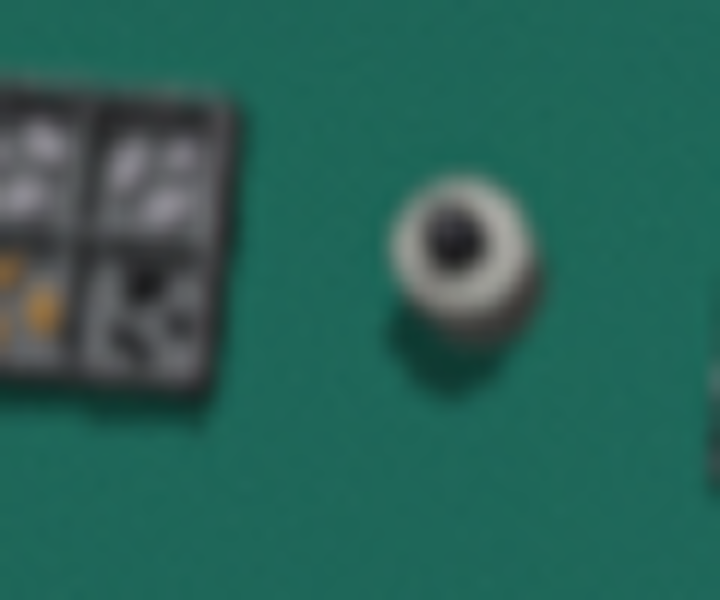

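The bottle matches the target to within about 1 mm in both views. The fingers straddle the reel, so I go on down.

Emit:
{"api": "send_rows", "payload": {"series": [[[0, 0, -0.01], [0, 0, 0]], [[0, 0, -0.02], [0, 0, 0]], [[0, 0, -0.03], [0, 0, 0]], [[0, 0, -0.037], [0, 0, 0]], [[0, 0, -0.042], [0, 0, 0]], [[0, 0, -0.046], [0, 0, 0]], [[0, 0, -0.046], [0, 0, 0]], [[0, 0, -0.046], [0, 0, 0]], [[0, 0, -0.046], [0, 0, 0]], [[0, 0, -0.046], [0, 0, 0]]]}}

```text
time_s: 15.85
position: [0.4568, -0.1509, 0.0304]
ee_rot: [3.139, 0.001, 1.482]
contact_force: [-0.3, -0.0, 0.3]
gripper_width: 0.998
```

```bash
python3 - <<'E'
from h import *
s=load("scene");crop(s,150,100,300,210,5,"pics/c4.png")
o=observe();print(o["position"].round(4),o["ee_rot"].round(3))
E
```

```text
[ 0.4568 -0.1509  0.0304] [3.139e+00 1.000e-03 1.482e+00]
```

View pics/c4.png

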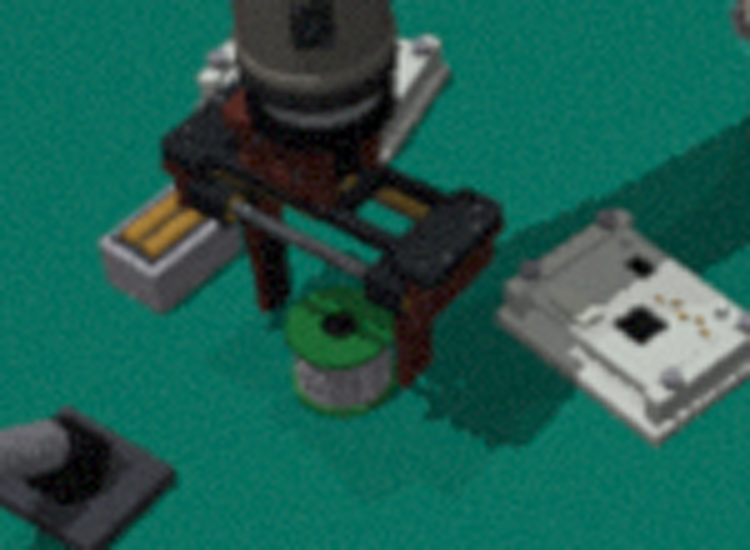

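```bash
python3 - <<'E'
from h import *
s=load("scene")
uv=(np.array([(272,308),(412,386),(290,300),(258,305),(430,375),(400,382),(345,380)])+.5)/5-.5+[150,100]
print(at(s,uv,.0054).round(4)); print(at(s,uv,.02).round(4))
E
```

```text
[[ 0.4357 -0.2163  0.0054]
 [ 0.4477 -0.1139  0.0054]
 [ 0.4253 -0.2106  0.0054]
 [ 0.4376 -0.2247  0.0054]
 [ 0.4357 -0.1093  0.0054]
 [ 0.4484 -0.1214  0.0054]
 [ 0.4622 -0.1493  0.0054]]
[[ 0.4466 -0.2073  0.02  ]
 [ 0.4584 -0.1066  0.02  ]
 [ 0.4363 -0.2018  0.02  ]
 [ 0.4485 -0.2157  0.02  ]
 [ 0.4466 -0.1021  0.02  ]
 [ 0.4591 -0.1139  0.02  ]
 [ 0.4727 -0.1414  0.02  ]]
```

Emit:
{"api": "send_rows", "payload": {"series": [[[0, 0, 0], [0, 0, 0]], [[0, 0, 0], [0, 0, 0]], [[0, 0, 0], [0, 0, 0]], [[0, 0, 0], [0, 0, 0]], [[0, 0, 0], [0, 0, 0]], [[0, 0, 0], [0, 0, 0]], [[0, 0, 0], [0, 0, 0]], [[0, 0, 0], [0, 0, 0]], [[0, 0, 0], [0, 0, 0]], [[0, 0, 0], [0, 0, 0]]], "claw": 0.04, "squeeze": 40}}

```text
time_s: 17.2
position: [0.4568, -0.1509, 0.0304]
ee_rot: [3.139, 0.001, 1.482]
contact_force: [0.0, -3.7, 0.2]
gripper_width: 0.67
```

Emit:
{"api": "send_rows", "payload": {"series": [[[0, 0, 0.01], [0, 0, 0]], [[0, 0, 0.02], [0, 0, 0]], [[0, 0, 0.03], [0, 0, 0]], [[0, 0, 0.04], [0, 0, 0]], [[0, 0, 0.05], [0, 0, 0]], [[0, 0, 0.06], [0, 0, 0]], [[0, 0, 0.06], [0, 0, 0]], [[0, 0, 0.06], [0, 0, 0]], [[0, 0, 0.06], [0, 0, 0]], [[0, 0, 0.06], [0, 0, 0]]]}}

```text
time_s: 18.45
position: [0.4566, -0.1509, 0.0901]
ee_rot: [3.139, 0.001, 1.482]
contact_force: [-0.3, 0.1, -5.9]
gripper_width: 0.67
```

```bash
python3 - <<'E'
from h import *
s=load("scene");crop(s,150,80,300,190,5,"pics/c5.png")
o=observe();print(o["position"].round(4),o["ee_rot"].round(3))
E
```

```text
[ 0.4566 -0.1509  0.0901] [3.139e+00 1.000e-03 1.482e+00]
```

View pics/c5.png

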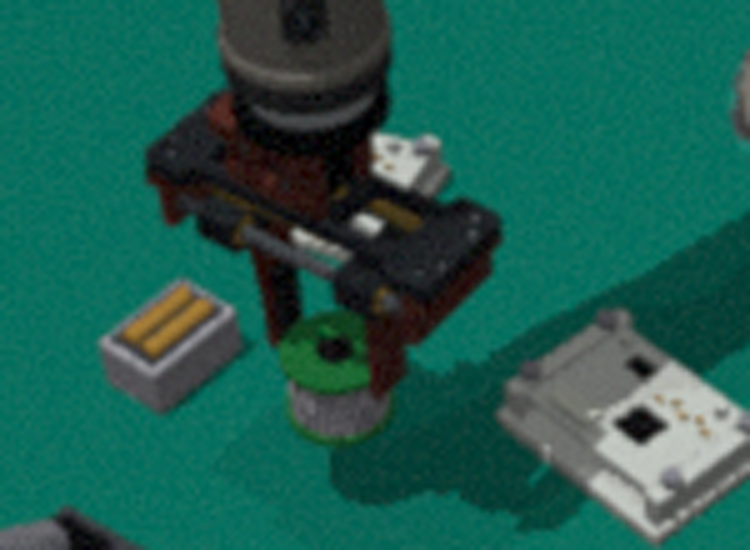

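The reel is held level, with a 59 mm opening and a 5.9 N load. I carry it to the front of the holder.

Emit:
{"api": "send_rows", "payload": {"series": [[[0.004, 0.01, 0], [0, 0, 0]], [[0.011, 0.03, 0], [0, 0, 0]], [[0.02, 0.055, 0], [0, 0, 0]], [[0.029, 0.08, 0], [0, 0, 0]], [[0.038, 0.105, 0], [0, 0, 0]], [[0.047, 0.13, 0], [0, 0, 0]], [[0.054, 0.15, 0], [0, 0, 0]], [[0.059, 0.164, 0], [0, 0, 0]], [[0.061, 0.169, 0], [0, 0, 0]], [[0.061, 0.169, 0], [0, 0, 0]]]}}

```text
time_s: 19.75
position: [0.5175, 0.0179, 0.09]
ee_rot: [3.14, 0.002, 1.482]
contact_force: [0.2, -0.7, -6.2]
gripper_width: 0.673
```

Emit:
{"api": "send_rows", "payload": {"series": [[[0, 0, -0.01], [0, 0, 0]], [[0, 0, -0.02], [0, 0, 0]], [[0, 0, -0.025], [0, 0, 0]], [[0, 0, -0.03], [0, 0, 0]], [[0, 0, -0.03], [0, 0, 0]], [[0, 0, -0.03], [0, 0, 0]], [[0, 0, -0.03], [0, 0, 0]], [[0, 0, -0.03], [0, 0, 0]], [[0, 0, -0.03], [0, 0, 0]], [[0, 0, -0.03], [0, 0, 0]]]}}

```text
time_s: 21.0
position: [0.5175, 0.0179, 0.0601]
ee_rot: [3.139, 0.002, 1.482]
contact_force: [0.6, 0.5, -5.6]
gripper_width: 0.674
```

```bash
python3 - <<'E'
from h import *
s=load("scene");crop(s,190,130,340,240,5,"pics/c6.png")
o=observe();print(o["position"].round(4),o["ee_rot"].round(3))
E
```

```text
[0.5175 0.0179 0.0601] [3.140e+00 2.000e-03 1.482e+00]
```

View pics/c6.png

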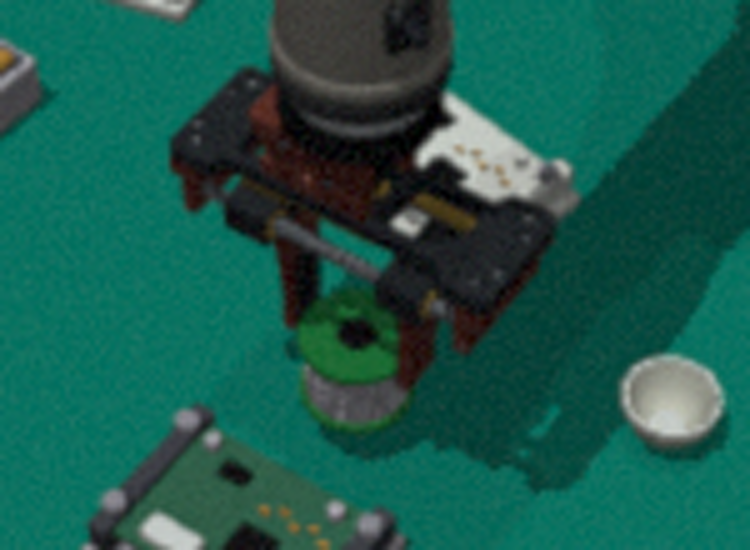

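Emit:
{"api": "send_rows", "payload": {"series": [[[0, 0, -0.006], [0, 0, 0]], [[0, 0, -0.012], [0, 0, 0]], [[0, 0, -0.018], [0, 0, 0]], [[0, 0, -0.023], [0, 0, 0]], [[0, 0, -0.026], [0, 0, 0]], [[0, 0, -0.028], [0, 0, 0]], [[0, 0, -0.029], [0, 0, 0]], [[0, 0, -0.0295], [0, 0, 0]], [[0, 0, -0.0295], [0, 0, 0]], [[0, 0, -0.0295], [0, 0, 0]]]}}

```text
time_s: 22.3
position: [0.5176, 0.018, 0.0307]
ee_rot: [3.139, 0.002, 1.482]
contact_force: [-0.5, 0.6, -4.5]
gripper_width: 0.669
```

Emit:
{"api": "send_rows", "payload": {"series": [[[0, 0, 0], [0, 0, 0]], [[0, 0, 0], [0, 0, 0]], [[0, 0, 0], [0, 0, 0]], [[0, 0, 0], [0, 0, 0]], [[0, 0, 0], [0, 0, 0]], [[0, 0, 0], [0, 0, 0]], [[0, 0, 0], [0, 0, 0]], [[0, 0, 0], [0, 0, 0]], [[0, 0, 0], [0, 0, 0]], [[0, 0, 0], [0, 0, 0]]], "claw": 0.0878}}

```text
time_s: 23.55
position: [0.5176, 0.0179, 0.0307]
ee_rot: [3.139, 0.002, 1.482]
contact_force: [0.1, 0.8, 0.4]
gripper_width: 1.004
```

Emit:
{"api": "send_rows", "payload": {"series": [[[0, 0, 0.01], [0, 0, 0]], [[0, 0, 0.03], [0, 0, 0]], [[0, 0, 0.06], [0, 0, 0]], [[0, 0, 0.09], [0, 0, 0]], [[0, 0, 0.12], [0, 0, 0]], [[0, 0, 0.14], [0, 0, 0]], [[0, 0, 0.15], [0, 0, 0]], [[0, 0, 0.15], [0, 0, 0]], [[0, 0, 0.15], [0, 0, 0]], [[0, 0, 0.15], [0, 0, 0]]]}}

```text
time_s: 24.8
position: [0.517, 0.0179, 0.1798]
ee_rot: [3.141, 0.002, 1.482]
contact_force: [0.1, -0.8, 0.3]
gripper_width: 1.001
```

Emit:
{"api": "send_rows", "payload": {"series": [[[-0.009, -0.03, 0], [0, 0, -0.006]], [[-0.018, -0.061, 0], [0, 0, -0.012]], [[-0.027, -0.092, 0], [0, 0, -0.018]], [[-0.036, -0.122, 0], [0, 0, -0.024]], [[-0.045, -0.153, 0], [0, 0, -0.03]], [[-0.054, -0.184, 0], [0, 0, -0.036]], [[-0.063, -0.214, 0], [0, 0, -0.042]], [[-0.072, -0.245, 0], [0, 0, -0.048]], [[-0.08, -0.275, 0], [0, 0, -0.054]], [[-0.087, -0.306, 0], [0, 0, -0.058]]]}}

```text
time_s: 26.05
position: [0.4294, -0.2889, 0.1793]
ee_rot: [-3.141, 0.002, 1.424]
contact_force: [0.6, 0.6, 0.1]
gripper_width: 0.993
```

```bash
cat > green.py <<'E'
from h import *
for n in("top","scene"):
    cam=load(n)
    hsv=cv2.cvtColor(cam["image"],cv2.COLOR_RGB2HSV).astype(int)
    H,S,V=hsv[...,0],hsv[...,1],hsv[...,2]
    m=((H<73)&(H>45)&(S>90)&(V>60)).astype(np.uint8)
    k,l,st,ce=cv2.connectedComponentsWithStats(m)
    for i in range(1,k):
        if st[i,4]>40:
            cc=max(cv2.findContours((l==i).astype(np.uint8),0,1)[0],key=len); (ex,ey),ax,_=cv2.fitEllipse(cc)
            uv=(ex,ey)
            print(n,st[i],np.round(ax,1),*[(z,at(cam,uv,z)[0,:2].round(4)) for z in(.032,.044,.076)])
o=observe();print(o["position"].round(4),o["ee_rot"].round(3),o["time_s"])
E
python3 green.py
```

```text
top [238 187  18  18 242] [17.2 17.6] (0.032, array([0.5164, 0.0189])) (0.044, array([0.515 , 0.0186])) (0.076, array([0.5112, 0.0175]))
scene [113 148  12  10  82] [ 8.5 11.7] (0.032, array([ 0.5461, -0.4348])) (0.044, array([ 0.5538, -0.4244])) (0.076, array([ 0.5745, -0.3966]))
scene [250 196  23  18 294] [17.6 22. ] (0.032, array([0.5125, 0.0147])) (0.044, array([0.5207, 0.0192])) (0.076, array([0.5425, 0.0312]))
[ 0.4284 -0.2915  0.1795] [-3.141  0.004  1.419] 26.15
```

The wide reel stands at about (.517, .0185), as planned. Now the tip cleaner.

Emit:
{"api": "send_rows", "payload": {"series": [[[0.001, 0.002, -0.02], [0, 0, 0.005]], [[0.0015, 0.0035, -0.045], [0, 0, 0.005]], [[0.0015, 0.0035, -0.065], [0, 0, 0.005]], [[0.0015, 0.0035, -0.08], [0, 0, 0.005]], [[0.0015, 0.0035, -0.08], [0, 0, 0.005]], [[0.0015, 0.0035, -0.08], [0, 0, 0.005]], [[0.0015, 0.0035, -0.1], [0, 0, 0.005]], [[0.0015, 0.0035, -0.12], [0, 0, 0.005]], [[0.0015, 0.0035, -0.14], [0, 0, 0.005]], [[0.0015, 0.0035, -0.149], [0, 0, 0.005]]]}}

```text
time_s: 27.4
position: [0.43, -0.288, 0.0303]
ee_rot: [-3.141, 0.004, 1.424]
contact_force: [-1.4, 1.1, 0.1]
gripper_width: 0.996
```

Emit:
{"api": "send_rows", "payload": {"series": [[[0, 0, 0], [0, 0, 0]], [[0, 0, 0], [0, 0, 0]], [[0, 0, 0], [0, 0, 0]], [[0, 0, 0], [0, 0, 0]], [[0, 0, 0], [0, 0, 0]], [[0, 0, 0], [0, 0, 0]], [[0, 0, 0], [0, 0, 0]], [[0, 0, 0], [0, 0, 0]], [[0, 0, 0], [0, 0, 0]], [[0, 0, 0], [0, 0, 0]]], "claw": 0.03, "squeeze": 30}}

```text
time_s: 28.65
position: [0.43, -0.288, 0.0303]
ee_rot: [-3.141, 0.004, 1.424]
contact_force: [1.8, 0.4, 0.4]
gripper_width: 0.346
```

Emit:
{"api": "send_rows", "payload": {"series": [[[0, 0, 0.01], [0, 0, 0]], [[0, 0, 0.025], [0, 0, 0]], [[0, 0, 0.04], [0, 0, 0]], [[0, 0, 0.055], [0, 0, 0]], [[0, 0, 0.07], [0, 0, 0]], [[0, 0, 0.08], [0, 0, 0]], [[0, 0, 0.08], [0, 0, 0]], [[0, 0, 0.08], [0, 0, 0]], [[0, 0, 0.08], [0, 0, 0]], [[0, 0, 0.08], [0, 0, 0]]]}}

```text
time_s: 29.9
position: [0.4298, -0.2879, 0.1099]
ee_rot: [-3.141, 0.003, 1.424]
contact_force: [0.1, 0.2, -0.2]
gripper_width: 0.34
```

```bash
python3 - <<'E'
from h import *
s=load("scene");crop(s,100,50,260,170,5,"pics/e1.png")
o=observe();print(o["position"].round(4),o["ee_rot"].round(3),o["qpos"].round(2))
E
```

```text
[ 0.4298 -0.288   0.11  ] [-3.141  0.004  1.424] [ 0.19  0.37  0.34  2.05 -0.17  0.75  2.06]
```

View pics/e1.png

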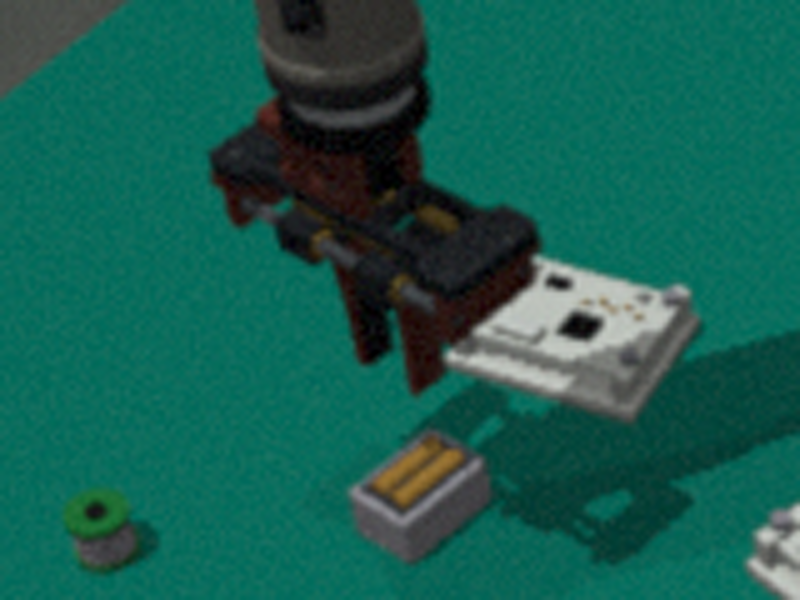

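The cleaner was missed. The fingers shut to the commanded 30 mm and the cleaner is still on the table at crop pixel (420,490). The fingertips look higher than expected, so I'll measure them.

```bash
python3 - <<'E'
from h import *
s=load("scene")
for z in (.085,.095,.104,.11,.12,.13):
    y=1.424;d=np.array([np.cos(y),np.sin(y),0])*.015; n=np.array([np.sin(y),-np.cos(y),0])*.01 # toward +x
    P=np.array([.43,-.288,z]); print(z,((px(s,[P+d+n,P-d+n,P])-[100,50]+.5)*5).round(0).tolist())
c=load("top"); crop(c,280,180,390,262,7,"pics/e2.png"); crop(s,160,120,220,165,12,"pics/e3.png")
E
```

```text
0.085 [[415.0, 431.0], [377.0, 408.0], [408.0, 410.0]]
0.095 [[413.0, 417.0], [374.0, 395.0], [406.0, 396.0]]
0.104 [[411.0, 405.0], [372.0, 383.0], [404.0, 384.0]]
0.11 [[409.0, 397.0], [370.0, 375.0], [402.0, 376.0]]
0.12 [[407.0, 383.0], [368.0, 361.0], [400.0, 363.0]]
0.13 [[404.0, 370.0], [365.0, 347.0], [397.0, 349.0]]
```

View pics/e2.png

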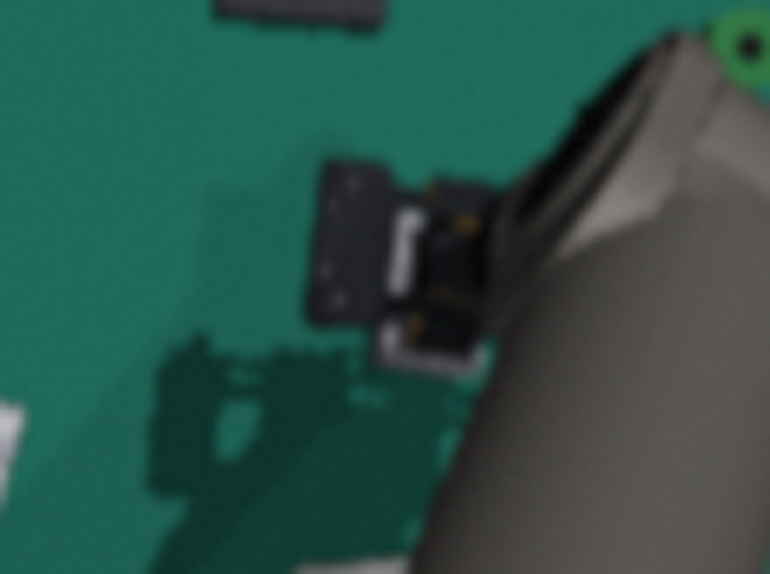

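View pics/e3.png

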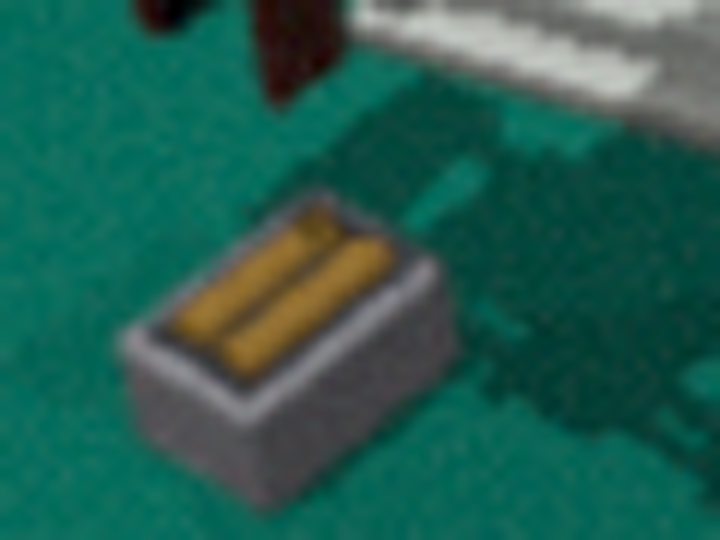

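The tips measure about 5 mm above the reported TCP height, roughly 30 mm higher than the interface text gives. The fingers therefore shut just over the box sides. I'll re-measure the cleaner and grip about 25 mm lower, watching the force.

```bash
python3 - <<'E'
from h import *
s=load("scene")
uv=(np.array([(122,345),(318,192),(440,263),(247,410)])+.5)/12-.5+[160,120]
a=at(s,uv,.034);print(a.round(4),a.mean(0)); d=(a[0]-a[1])+(a[3]-a[2]); print(np.arctan2(d[1],d[0]))
d=(a[2]-a[1])+(a[3]-a[0]); print(np.arctan2(d[1],d[0])-np.pi/2)
uv=(np.array([(140,425),(265,515),(460,360)])+.5)/12-.5+[160,120]
print(at(s,uv,0).round(4))
print(px(s,[(.43,-.288,.165)]))
E
```

```text
[[ 0.4624 -0.314   0.034 ]
 [ 0.3957 -0.3033  0.034 ]
 [ 0.4019 -0.2628  0.034 ]
 [ 0.4656 -0.2748  0.034 ]] [ 0.43140541 -0.28874568  0.034     ]
-0.17241675669266526
-0.116943209459625
[[ 0.4576 -0.3186  0.    ]
 [ 0.4675 -0.2739  0.    ]
 [ 0.4007 -0.2621  0.    ]]
[[177.13513229 109.26011829]]
```

Emit:
{"api": "send_rows", "payload": {"series": [[[0, 0, 0], [0, 0, 0]], [[0, 0, 0], [0, 0, 0]], [[0, 0, 0], [0, 0, 0]], [[0, 0, -0.02], [0, 0, 0]], [[0, 0, -0.04], [0, 0, 0]], [[0, 0, -0.06], [0, 0, 0]], [[0, 0, -0.075], [0, 0, 0]], [[0, 0, -0.082], [0, 0, 0]], [[0, 0, -0.083], [0, 0, 0]], [[0, 0, -0.084], [0, 0, 0]]], "claw": 0.0878}}

```text
time_s: 31.35
position: [0.4303, -0.2883, 0.0266]
ee_rot: [3.141, 0.004, 1.424]
contact_force: [0.1, 0.4, 0.5]
gripper_width: 0.995
```

Emit:
{"api": "send_rows", "payload": {"series": [[[0, 0, -0.0005], [0, 0, 0]], [[0, 0, -0.001], [0, 0, 0]], [[0, 0, -0.0015], [0, 0, 0]], [[0, 0, -0.002], [0, 0, 0]], [[0, 0, -0.0025], [0, 0, 0]], [[0, 0, -0.003], [0, 0, 0]], [[0, 0, -0.0035], [0, 0, 0]], [[0, 0, -0.004], [0, 0, 0]], [[0, 0, -0.004], [0, 0, 0]], [[0, 0, -0.004], [0, 0, 0]]]}}

```text
time_s: 32.6
position: [0.4304, -0.2883, 0.0226]
ee_rot: [3.141, 0.004, 1.424]
contact_force: [-0.4, -0.2, -0.0]
gripper_width: 1.0
```

```bash
python3 - <<'E'
from h import *
s=load("scene");crop(s,130,70,250,160,6.5,"pics/e4.png")
o=observe();print(o["position"].round(4),o["ee_rot"].round(3),o["contact_force"].round(1))
E
```

```text
[ 0.4304 -0.2883  0.0226] [3.141 0.004 1.424] [-0.7 -0.  -0. ]
```

View pics/e4.png

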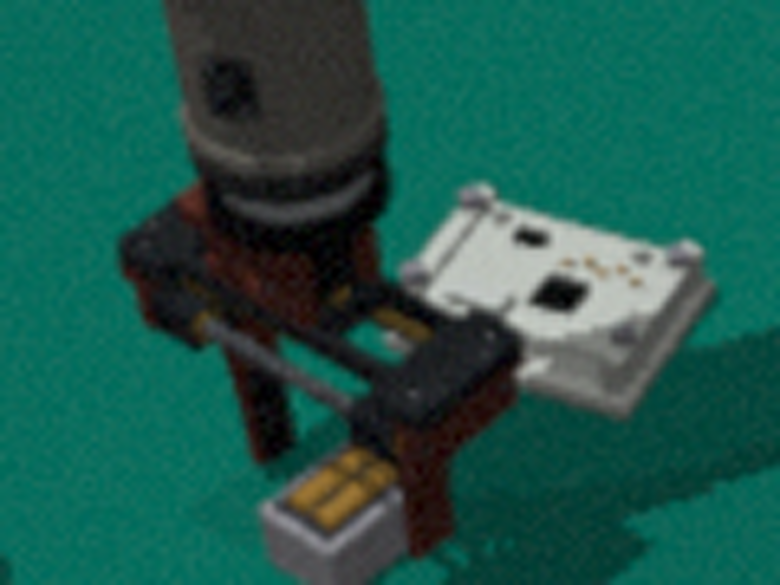

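Emit:
{"api": "send_rows", "payload": {"series": [[[0, 0, -0.0015], [0, 0, 0]], [[0, 0, -0.003], [0, 0, 0]], [[0, 0, -0.0045], [0, 0, 0]], [[0, 0, -0.006], [0, 0, 0]], [[0, 0, -0.0075], [0, 0, 0]], [[0, 0, -0.009], [0, 0, 0]], [[0, 0, -0.0105], [0, 0, 0]], [[0, 0, -0.012], [0, 0, 0]], [[0, 0, -0.0135], [0, 0, 0]], [[0, 0, -0.0145], [0, 0, 0]]]}}

```text
time_s: 33.9
position: [0.4303, -0.2883, 0.008]
ee_rot: [3.141, 0.004, 1.424]
contact_force: [0.2, -0.7, -0.1]
gripper_width: 1.001
```

Emit:
{"api": "send_rows", "payload": {"series": [[[0, 0, 0], [0, 0, 0]], [[0, 0, 0], [0, 0, 0]], [[0, 0, 0], [0, 0, 0]], [[0, 0, 0], [0, 0, 0]], [[0, 0, 0], [0, 0, 0]], [[0, 0, 0], [0, 0, 0]], [[0, 0, 0], [0, 0, 0]], [[0, 0, 0], [0, 0, 0]], [[0, 0, 0], [0, 0, 0]], [[0, 0, 0], [0, 0, 0]]], "claw": 0.03, "squeeze": 30}}

```text
time_s: 35.15
position: [0.4304, -0.2884, 0.0081]
ee_rot: [3.141, 0.004, 1.424]
contact_force: [0.6, -0.1, 0.8]
gripper_width: 0.518
```

The opening is 45 mm, so the cleaner is gripped. I lift it and turn it a quarter turn, so the jaws line up with the holder's x and the gripper body stays clear of the iron. Then I carry it in.

Emit:
{"api": "send_rows", "payload": {"series": [[[0, 0, 0.025], [0, 0, 0]], [[0, 0.01, 0.05], [0, 0, -0.1]], [[0.005, 0.035, 0.075], [0, 0, -0.27]], [[0.01, 0.06, 0.09], [0, 0, -0.45]], [[0.015, 0.085, 0.09], [0, 0, -0.63]], [[0.02, 0.11, 0.09], [0, 0, -0.81]], [[0.03, 0.135, 0.09], [0, 0, -0.99]], [[0.035, 0.155, 0.09], [0, 0, -1.17]], [[0.04, 0.165, 0.09], [0, 0, -1.35]], [[0.04, 0.165, 0.09], [0, 0, -1.514]]]}}

```text
time_s: 36.4
position: [0.4702, -0.1217, 0.0976]
ee_rot: [-3.142, 0.006, -0.093]
contact_force: [-0.6, 0.3, -2.3]
gripper_width: 0.523
```

Emit:
{"api": "send_rows", "payload": {"series": [[[0, 0, 0], [0, 0, 0]], [[0.015, 0, 0], [0, 0, 0]], [[0.035, 0, 0], [0, 0, 0]], [[0.055, 0, 0], [0, 0, 0]], [[0.075, 0, 0], [0, 0, 0]], [[0.095, 0, 0], [0, 0, 0]], [[0.11, 0, 0], [0, 0, 0]], [[0.12, 0, 0], [0, 0, 0]], [[0.125, 0, 0], [0, 0, 0]], [[0.125, 0, 0], [0, 0, 0]]]}}

```text
time_s: 37.65
position: [0.595, -0.1217, 0.0975]
ee_rot: [-3.142, 0.006, -0.093]
contact_force: [0.0, 0.5, -3.1]
gripper_width: 0.521
```

```bash
python3 - <<'E'
from h import *
s=load("scene");crop(s,100,80,300,230,4,"pics/f1.png")
o=observe();print(o["position"].round(4),o["ee_rot"].round(3),o["contact_force"].round(1),o["gripper_width"],o["qpos"].round(2))
E
```

```text
[ 0.5947 -0.1217  0.0975] [-3.141  0.006 -0.093] [-0.7 -0.4 -2.2] 0.5195970912558121 [-0.39  0.6   0.68  1.86 -0.48  0.87  0.43]
```

View pics/f1.png

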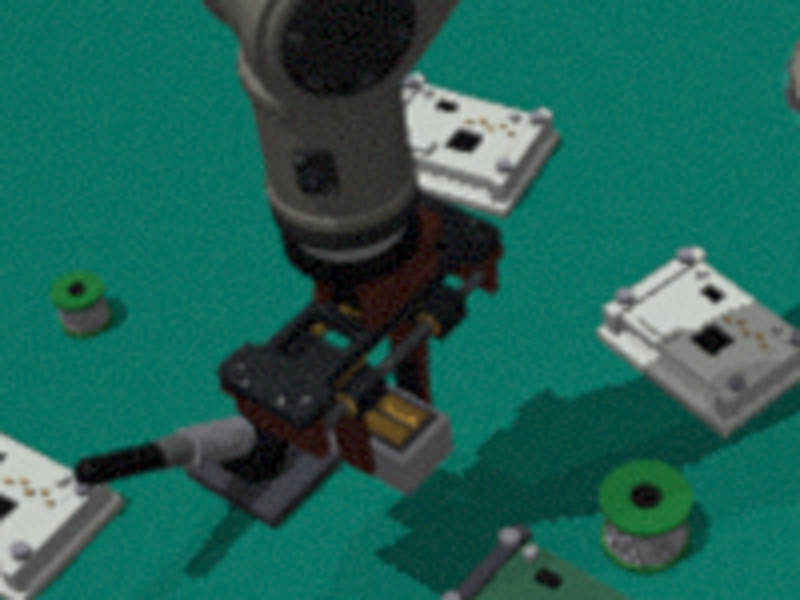

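Emit:
{"api": "send_rows", "payload": {"series": [[[0.003, -0.001, 0], [0, 0, 0]], [[0.007, -0.003, 0], [0, 0, 0]], [[0.01, -0.004, -0.01], [0, 0, 0]], [[0.01, -0.004, -0.02], [0, 0, 0]], [[0.01, -0.004, -0.035], [0, 0, 0]], [[0.01, -0.004, -0.05], [0, 0, 0]], [[0.01, -0.004, -0.06], [0, 0, 0]], [[0.01, -0.004, -0.06], [0, 0, 0]], [[0.01, -0.004, -0.06], [0, 0, 0]], [[0.01, -0.004, -0.06], [0, 0, 0]]]}}

```text
time_s: 38.95
position: [0.6052, -0.1259, 0.0381]
ee_rot: [-3.141, 0.005, -0.093]
contact_force: [-0.9, 0.5, -1.2]
gripper_width: 0.52
```

Emit:
{"api": "send_rows", "payload": {"series": [[[0, 0, -0.006], [0, 0, 0]], [[0, 0, -0.012], [0, 0, 0]], [[0, 0, -0.018], [0, 0, 0]], [[0, 0, -0.022], [0, 0, 0]], [[0, 0, -0.025], [0, 0, 0]], [[0, 0, -0.027], [0, 0, 0]], [[0, 0, -0.028], [0, 0, 0]], [[0, 0, -0.029], [0, 0, 0]], [[0, 0, -0.029], [0, 0, 0]], [[0, 0, -0.029], [0, 0, 0]]]}}

```text
time_s: 40.2
position: [0.6052, -0.1259, 0.0091]
ee_rot: [-3.142, 0.005, -0.093]
contact_force: [-0.2, 0.4, -2.9]
gripper_width: 0.521
```

```bash
python3 - <<'E'
from h import *
s=load("scene");crop(s,120,130,270,240,5.2,"pics/f2.png")
c=load("top");crop(c,220,100,370,210,5.2,"pics/f3.png")
o=observe();print(o["position"].round(4),o["contact_force"].round(1))
E
```

```text
[ 0.6052 -0.1259  0.0092] [-0.1 -0.9 -2.9]
```

View pics/f2.png

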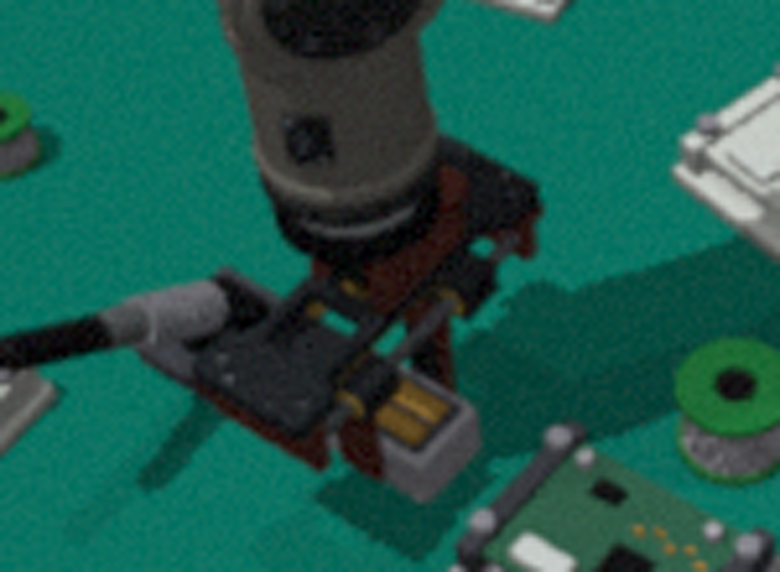

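Emit:
{"api": "send_rows", "payload": {"series": [[[0, 0, -0.0005], [0, 0, 0]], [[0, 0, -0.001], [0, 0, 0]], [[0, 0, -0.0012], [0, 0, 0]], [[0, 0, -0.0012], [0, 0, 0]], [[0, 0, -0.0012], [0, 0, 0]], [[0, 0, -0.0012], [0, 0, 0]], [[0, 0, -0.0012], [0, 0, 0]], [[0, 0, -0.0012], [0, 0, 0]], [[0, 0, -0.0012], [0, 0, 0]], [[0, 0, -0.0012], [0, 0, 0]]]}}

```text
time_s: 41.55
position: [0.6052, -0.1259, 0.0082]
ee_rot: [-3.141, 0.005, -0.093]
contact_force: [-2.5, 1.2, 5.4]
gripper_width: 0.524
```

Emit:
{"api": "send_rows", "payload": {"series": [[[0, 0, 0], [0, 0, 0]], [[0, 0, 0], [0, 0, 0]], [[0, 0, 0], [0, 0, 0]], [[0, 0, 0], [0, 0, 0]], [[0, 0, 0], [0, 0, 0]], [[0, 0, 0], [0, 0, 0]], [[0, 0, 0], [0, 0, 0]], [[0, 0, 0], [0, 0, 0]], [[0, 0, 0], [0, 0, 0]], [[0, 0, 0], [0, 0, 0]]], "claw": 0.0878}}

```text
time_s: 42.8
position: [0.6052, -0.1258, 0.0082]
ee_rot: [-3.141, 0.005, -0.094]
contact_force: [-0.1, -0.8, -0.1]
gripper_width: 0.995
```

Emit:
{"api": "send_rows", "payload": {"series": [[[0, 0, 0.01], [0, 0, 0]], [[0, 0, 0.03], [0, 0, 0]], [[0, 0, 0.06], [0, 0, 0]], [[0, 0, 0.09], [0, 0, 0]], [[0, 0, 0.12], [0, 0, 0]], [[0, 0, 0.15], [0, 0, 0]], [[0, 0, 0.18], [0, 0, 0]], [[0, 0, 0.2], [0, 0, 0]], [[0, 0, 0.21], [0, 0, 0]], [[0, 0, 0.21], [0, 0, 0]]]}}

```text
time_s: 44.05
position: [0.6053, -0.1258, 0.2185]
ee_rot: [-3.141, 0.004, -0.093]
contact_force: [-0.2, -0.2, -0.3]
gripper_width: 0.994
```

Emit:
{"api": "send_rows", "payload": {"series": [[[-0.006, -0.03, 0], [0, 0, 0]], [[-0.012, -0.062, 0], [0, 0, 0]], [[-0.018, -0.094, 0], [0, 0, 0]], [[-0.025, -0.126, 0], [0, 0, 0]], [[-0.031, -0.158, 0], [0, 0, 0]], [[-0.038, -0.19, 0], [0, 0, 0]], [[-0.044, -0.222, 0], [0, 0, 0]], [[-0.05, -0.254, 0], [0, 0, 0]], [[-0.056, -0.284, 0], [0, 0, 0]], [[-0.06, -0.308, 0], [0, 0, 0]]]}}

```text
time_s: 45.3
position: [0.5441, -0.4348, 0.2168]
ee_rot: [-3.14, 0.007, -0.094]
contact_force: [-0.2, 0.2, 0.7]
gripper_width: 0.999
```

Emit:
{"api": "send_rows", "payload": {"series": [[[0, 0, 0], [0, 0, 0]], [[0, 0, -0.02], [0, 0, 0]], [[0, 0, -0.04], [0, 0, 0]], [[0, 0, -0.06], [0, 0, 0]], [[0, 0, -0.08], [0, 0, 0]], [[0, 0, -0.1], [0, 0, 0]], [[0, 0, -0.12], [0, 0, 0]], [[0, 0, -0.14], [0, 0, 0]], [[0, 0, -0.15], [0, 0, 0]], [[0, 0, -0.15], [0, 0, 0]]]}}

```text
time_s: 46.55
position: [0.5438, -0.4346, 0.066]
ee_rot: [-3.14, 0.008, -0.095]
contact_force: [0.4, 0.1, -0.1]
gripper_width: 1.003
```

```bash
python3 green.py; python3 - <<'E'
from h import *
s=load("scene");crop(s,60,90,260,240,4,"pics/g1.png")
c=load("top");crop(c,230,120,410,255,4.4,"pics/g2.png")
E
```

```text
top [238 187  18  18 241] [17.2 17.5] (0.032, array([0.5163, 0.019 ])) (0.044, array([0.5149, 0.0186])) (0.076, array([0.5112, 0.0176]))
scene [113 148  12   8  56] [ 6.5 11.3] (0.032, array([ 0.5446, -0.4354])) (0.044, array([ 0.5524, -0.4249])) (0.076, array([ 0.5731, -0.3971]))
scene [250 196  23  18 295] [17.6 22.1] (0.032, array([0.5125, 0.0147])) (0.044, array([0.5207, 0.0192])) (0.076, array([0.5425, 0.0312]))
[ 0.5444 -0.4352  0.0674] [-3.141  0.006 -0.095] 46.65
```

View pics/g1.png

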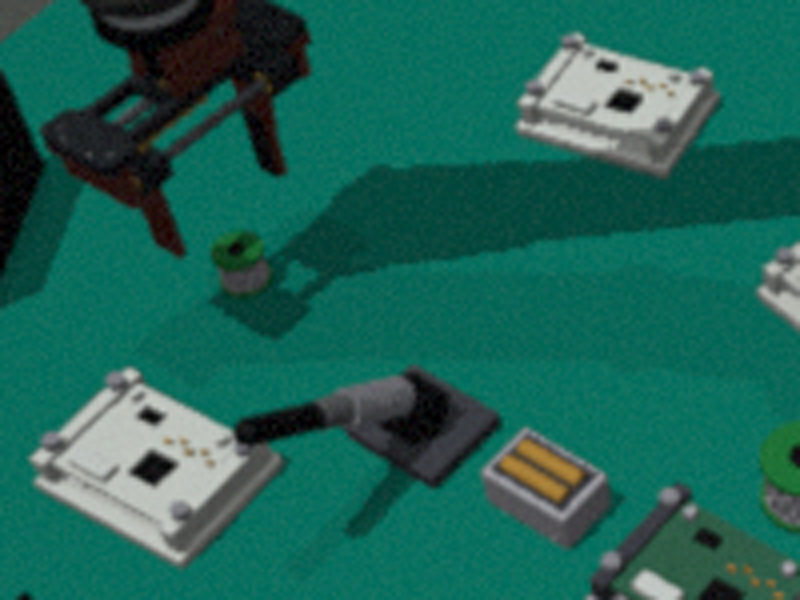

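View pics/g2.png

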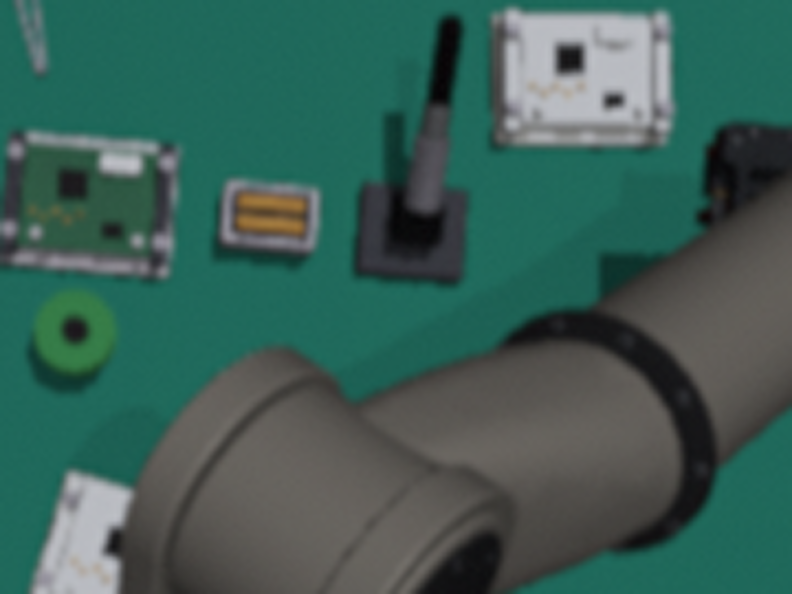

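The cleaner stands centred in its gap: top crop (270,217) between the holder edge at 175 and the stand edge at 362. The fingers are over the small reel, so I descend in stages and check the force.

Emit:
{"api": "send_rows", "payload": {"series": [[[0.0005, 0.0015, -0.01], [0, 0, 0]], [[0.0005, 0.0015, -0.02], [0, 0, 0]], [[0.0005, 0.0015, -0.03], [0, 0, 0]], [[0.0005, 0.0015, -0.037], [0, 0, 0]], [[0.0005, 0.0015, -0.04], [0, 0, 0]], [[0.0005, 0.0015, -0.04], [0, 0, 0]], [[0.0005, 0.0015, -0.04], [0, 0, 0]], [[0.0005, 0.0015, -0.04], [0, 0, 0]], [[0.0005, 0.0015, -0.04], [0, 0, 0]], [[0.0005, 0.0015, -0.04], [0, 0, 0]]]}}

```text
time_s: 48.0
position: [0.5451, -0.4338, 0.0279]
ee_rot: [-3.141, 0.005, -0.094]
contact_force: [0.1, 0.6, -0.6]
gripper_width: 1.001
```

```bash
python3 - <<'E'
from h import *
s=load("scene");crop(s,60,90,180,180,6.5,"pics/g3.png")
o=observe();print(o["position"].round(4),o["contact_force"].round(1))
E
```

```text
[ 0.5451 -0.4338  0.0278] [-0.4  0.8  0.7]
```

View pics/g3.png

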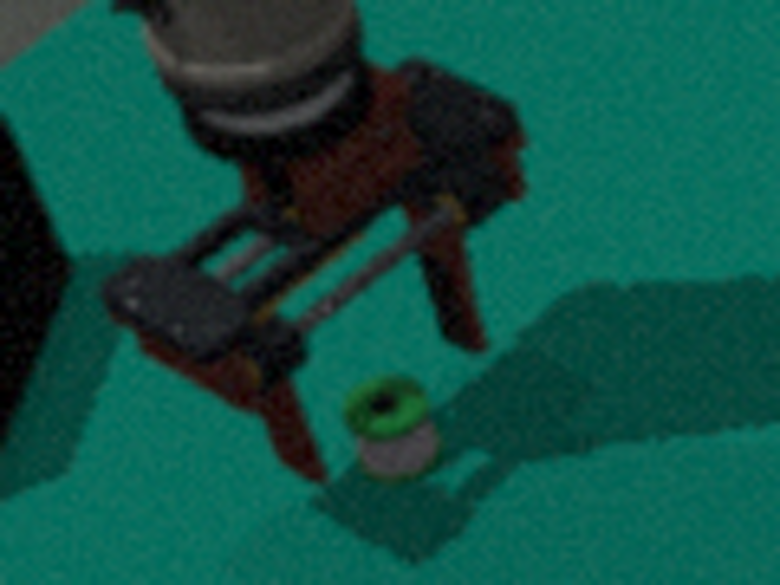

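Emit:
{"api": "send_rows", "payload": {"series": [[[0, 0, -0.002], [0, 0, 0]], [[0, 0, -0.004], [0, 0, 0]], [[0, 0, -0.006], [0, 0, 0]], [[0, 0, -0.008], [0, 0, 0]], [[0, 0, -0.01], [0, 0, 0]], [[0, 0, -0.012], [0, 0, 0]], [[0, 0, -0.014], [0, 0, 0]], [[0, 0, -0.016], [0, 0, 0]], [[0, 0, -0.018], [0, 0, 0]], [[0, 0, -0.019], [0, 0, 0]]]}}

```text
time_s: 49.3
position: [0.5451, -0.4337, 0.0087]
ee_rot: [-3.141, 0.005, -0.095]
contact_force: [1.0, -0.2, 0.1]
gripper_width: 0.999
```

Emit:
{"api": "send_rows", "payload": {"series": [[[0, 0, 0], [0, 0, 0]], [[0, 0, 0], [0, 0, 0]], [[0, 0, 0], [0, 0, 0]], [[0, 0, 0], [0, 0, 0]], [[0, 0, 0], [0, 0, 0]], [[0, 0, 0], [0, 0, 0]], [[0, 0, 0], [0, 0, 0]], [[0, 0, 0], [0, 0, 0]], [[0, 0, 0], [0, 0, 0]], [[0, 0, 0], [0, 0, 0]]], "claw": 0.02, "squeeze": 20}}

```text
time_s: 50.55
position: [0.545, -0.4337, 0.0087]
ee_rot: [-3.141, 0.005, -0.095]
contact_force: [-0.2, 0.7, 0.6]
gripper_width: 0.432
```

Emit:
{"api": "send_rows", "payload": {"series": [[[0, 0, 0.01], [0, 0, 0]], [[0, 0, 0.03], [0, 0, 0]], [[0, 0, 0.06], [0, 0, 0]], [[0, 0, 0.09], [0, 0, 0]], [[0, 0, 0.12], [0, 0, 0]], [[0, 0, 0.15], [0, 0, 0]], [[0, 0, 0.18], [0, 0, 0]], [[0, 0, 0.2], [0, 0, 0]], [[0, 0, 0.21], [0, 0, 0]], [[0, 0, 0.21], [0, 0, 0]]]}}

```text
time_s: 51.8
position: [0.5451, -0.4338, 0.2191]
ee_rot: [-3.141, 0.005, -0.095]
contact_force: [-0.1, 0.0, -1.2]
gripper_width: 0.428
```

```bash
python3 - <<'E'
from h import *
s=load("scene");crop(s,30,10,190,130,5,"pics/g4.png")
o=observe();print(o["position"].round(4),o["contact_force"].round(1),o["ee_rot"].round(3))
E
```

```text
[ 0.5449 -0.4334  0.2181] [-0.3 -0.3 -1.5] [-3.14   0.006 -0.094]
```

View pics/g4.png

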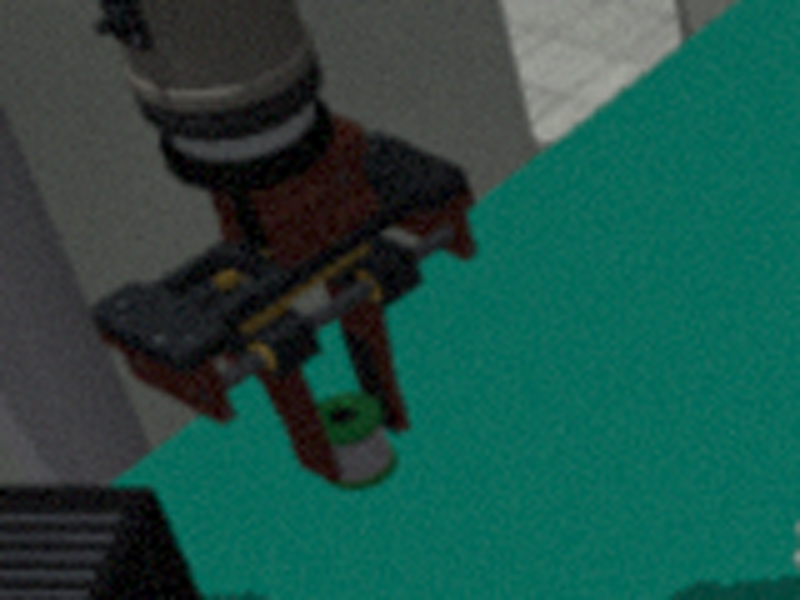

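The small reel is gripped: 37.5 mm opening, 1.4 N load. I carry it over to the wide reel.

Emit:
{"api": "send_rows", "payload": {"series": [[[-0.002, 0.025, 0], [0, 0, 0]], [[-0.005, 0.075, 0], [0, 0, 0]], [[-0.008, 0.128, 0], [0, 0, 0]], [[-0.011, 0.18, 0], [0, 0, 0]], [[-0.014, 0.233, 0], [0, 0, 0]], [[-0.017, 0.286, 0], [0, 0, 0]], [[-0.02, 0.338, 0], [0, 0, 0]], [[-0.023, 0.39, 0], [0, 0, 0]], [[-0.026, 0.43, 0], [0, 0, 0]], [[-0.0275, 0.452, 0], [0, 0, 0]]]}}

```text
time_s: 53.1
position: [0.5163, 0.0213, 0.217]
ee_rot: [-3.141, 0.008, -0.091]
contact_force: [-0.2, -0.4, -1.0]
gripper_width: 0.429
```

Emit:
{"api": "send_rows", "payload": {"series": [[[0, 0, 0], [0, 0, 0]], [[0, 0, -0.02], [0, 0, 0]], [[0, 0, -0.04], [0, 0, 0]], [[0, 0, -0.06], [0, 0, 0]], [[0, 0, -0.08], [0, 0, 0]], [[0, 0, -0.1], [0, 0, 0]], [[0, 0, -0.11], [0, 0, 0]], [[0, 0, -0.12], [0, 0, 0]], [[0, 0, -0.12], [0, 0, 0]], [[0, 0, -0.12], [0, 0, 0]]]}}

```text
time_s: 54.35
position: [0.5167, 0.0213, 0.0975]
ee_rot: [-3.141, 0.007, -0.091]
contact_force: [0.5, 0.5, -1.2]
gripper_width: 0.431
```

```bash
python3 - <<'E'
from h import *
s=load("scene");crop(s,190,110,340,220,5.2,"pics/h1.png")
o=observe();print(o["position"].round(4),o["contact_force"].round(1),o["ee_rot"].round(3))
E
```

```text
[0.5168 0.0214 0.0976] [-0.1  0.1 -1. ] [-3.14   0.007 -0.091]
```

View pics/h1.png

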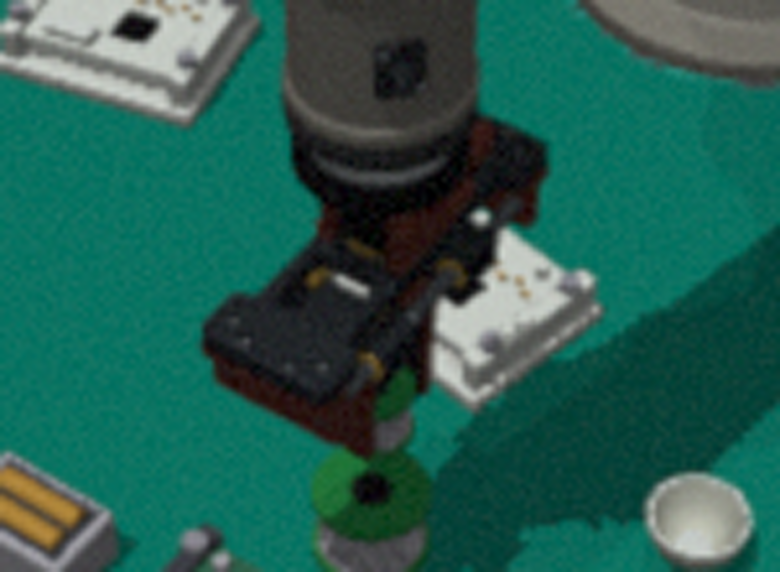

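Emit:
{"api": "send_rows", "payload": {"series": [[[0.0007, -0.0028, -0.008], [0, 0, 0]], [[0.0007, -0.0028, -0.016], [0, 0, 0]], [[0.0007, -0.0028, -0.024], [0, 0, 0]], [[0.0007, -0.0028, -0.031], [0, 0, 0]], [[0.0007, -0.0028, -0.037], [0, 0, 0]], [[0.0007, -0.0028, -0.041], [0, 0, 0]], [[0.0007, -0.0028, -0.042], [0, 0, 0]], [[0.0007, -0.0028, -0.042], [0, 0, 0]], [[0.0007, -0.0028, -0.042], [0, 0, 0]], [[0.0007, -0.0028, -0.042], [0, 0, 0]]]}}

```text
time_s: 55.65
position: [0.5175, 0.0186, 0.0557]
ee_rot: [-3.14, 0.007, -0.091]
contact_force: [0.4, -0.2, -0.9]
gripper_width: 0.429
```

```bash
python3 - <<'E'
from h import *
s=load("scene");crop(s,210,150,310,225,7.5,"pics/h2.png")
o=observe();print(o["position"].round(4),o["contact_force"].round(1),o["ee_rot"].round(3))
E
```

```text
[0.5176 0.0186 0.0557] [ 1.3  0.5 -1.5] [-3.14   0.007 -0.091]
```

View pics/h2.png

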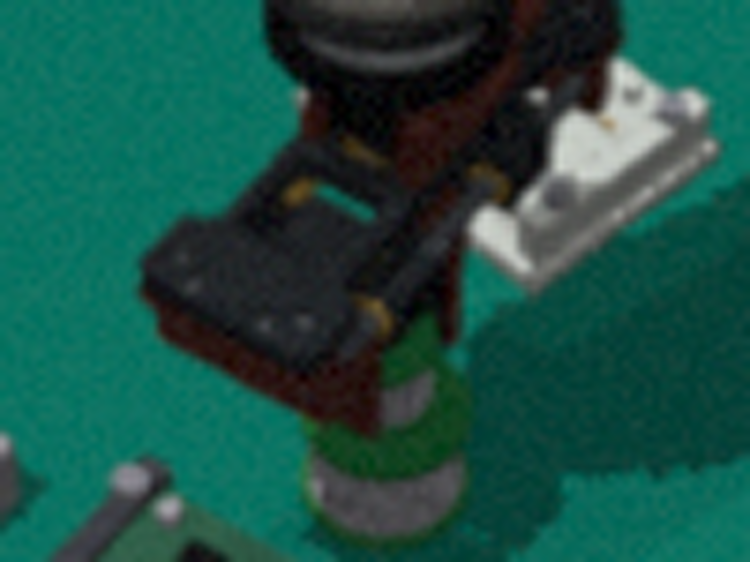

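Everything lines up, so I seat the small reel, release it and go up.

Emit:
{"api": "send_rows", "payload": {"series": [[[0, 0, -0.0005], [0, 0, 0]], [[0, 0, -0.001], [0, 0, 0]], [[0, 0, -0.0015], [0, 0, 0]], [[0, 0, -0.002], [0, 0, 0]], [[0, 0, -0.0025], [0, 0, 0]], [[0, 0, -0.003], [0, 0, 0]], [[0, 0, -0.003], [0, 0, 0]], [[0, 0, -0.003], [0, 0, 0]], [[0, 0, -0.003], [0, 0, 0]], [[0, 0, -0.003], [0, 0, 0]]]}}

```text
time_s: 56.95
position: [0.5176, 0.0186, 0.0527]
ee_rot: [-3.14, 0.007, -0.091]
contact_force: [0.6, 0.6, -1.3]
gripper_width: 0.428
```

Emit:
{"api": "send_rows", "payload": {"series": [[[0, 0, 0], [0, 0, 0]], [[0, 0, 0], [0, 0, 0]], [[0, 0, 0], [0, 0, 0]], [[0, 0, 0], [0, 0, 0]], [[0, 0, 0], [0, 0, 0]], [[0, 0, 0], [0, 0, 0]], [[0, 0, 0], [0, 0, 0]], [[0, 0, 0], [0, 0, 0]], [[0, 0, 0], [0, 0, 0]], [[0, 0, 0], [0, 0, 0]]], "claw": 0.08}}

```text
time_s: 58.2
position: [0.5176, 0.0186, 0.0527]
ee_rot: [-3.14, 0.007, -0.091]
contact_force: [0.4, -0.0, -0.5]
gripper_width: 0.909
```

Emit:
{"api": "send_rows", "payload": {"series": [[[0, 0, 0.005], [0, 0, 0]], [[0, 0, 0.02], [0, 0, 0]], [[0, 0, 0.04], [0, 0, 0]], [[0, 0, 0.07], [0, 0, 0]], [[0, 0, 0.1], [0, 0, 0]], [[0, 0, 0.13], [0, 0, 0]], [[0, 0, 0.16], [0, 0, 0]], [[0, 0, 0.18], [0, 0, 0]], [[0, 0, 0.19], [0, 0, 0]], [[0, 0, 0.19], [0, 0, 0]]]}}

```text
time_s: 59.45
position: [0.5178, 0.0186, 0.2433]
ee_rot: [-3.139, 0.006, -0.091]
contact_force: [0.4, -0.4, 0.3]
gripper_width: 0.909
```

Emit:
{"api": "send_rows", "payload": {"series": [[[-0.005, -0.03, 0.01], [0, 0, 0]], [[-0.01, -0.06, 0.02], [0, 0, 0]], [[-0.015, -0.1, 0.03], [0, 0, 0]], [[-0.02, -0.14, 0.03], [0, 0, 0]], [[-0.02, -0.18, 0.03], [0, 0, 0]], [[-0.02, -0.22, 0.03], [0, 0, 0]], [[-0.02, -0.26, 0.03], [0, 0, 0]], [[-0.02, -0.28, 0.03], [0, 0, 0]], [[-0.02, -0.29, 0.03], [0, 0, 0]], [[-0.02, -0.3, 0.03], [0, 0, 0]]]}}

```text
time_s: 60.7
position: [0.4977, -0.2811, 0.2727]
ee_rot: [-3.139, 0.007, -0.09]
contact_force: [-0.0, -0.5, -0.0]
gripper_width: 0.909
```

```bash
python3 green.py; python3 - <<'E'
from h import *
s=load("scene");cv2.imwrite("pics/z1.png",cv2.resize(s["image"][:,:,::-1],None,fx=1.5,fy=1.5));crop(s,130,130,330,280,4,"pics/z3.png")
c=load("top");crop(c,150,90,350,240,4,"pics/z2.png")
E
```

```text
top [238 187  18  18 253] [17.2 17.4] (0.032, array([0.5165, 0.0189])) (0.044, array([0.5151, 0.0186])) (0.076, array([0.5114, 0.0175]))
scene [250 191  23  23 315] [20.9 22.8] (0.032, array([0.5074, 0.0119])) (0.044, array([0.5157, 0.0164])) (0.076, array([0.5377, 0.0285]))
[ 0.4976 -0.2818  0.2731] [-3.14   0.006 -0.091] 60.8
```

View pics/z3.png

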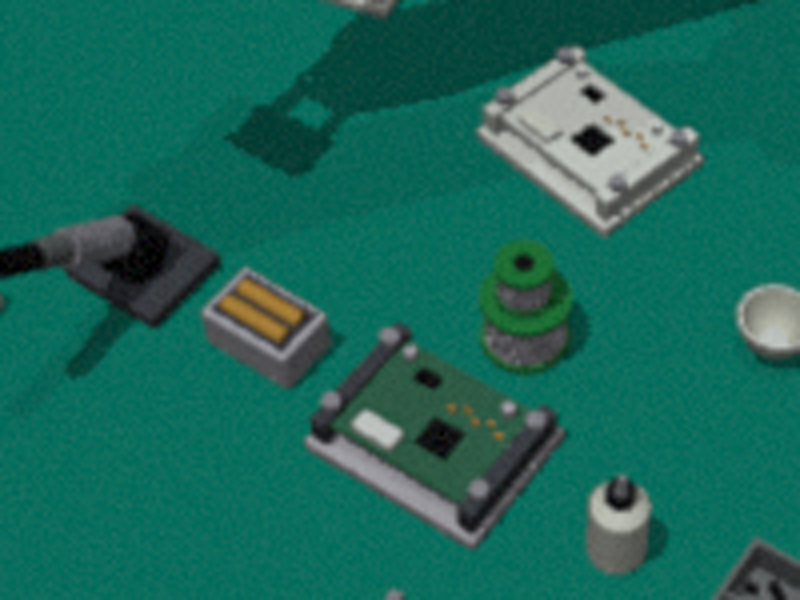

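View pics/z2.png

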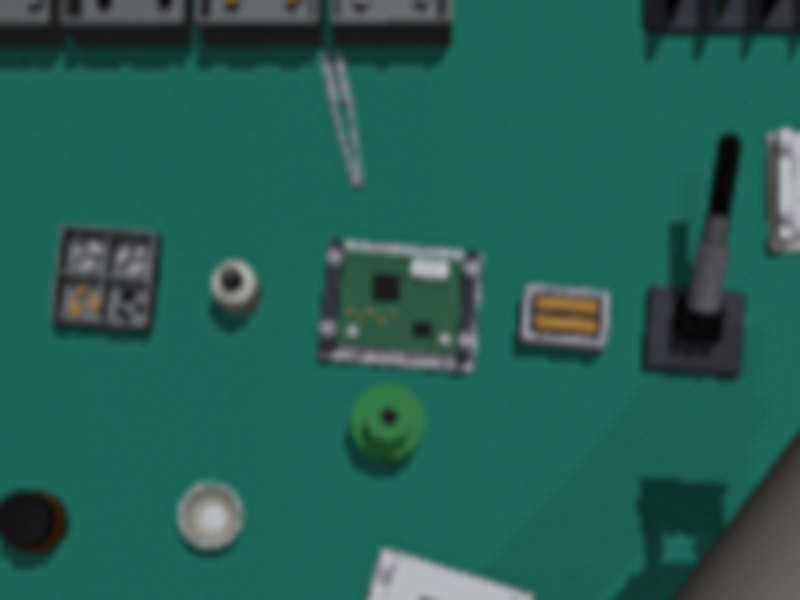

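The stack looks centred. I'll do a final numeric check in the holder's frame.

```bash
python3 - <<'E'
from h import *
c=load("top");s=load("scene")
T=lambda p,u0,v0:(np.array(p)+.5)/4-.5+[u0,v0]
tp=lambda p,z:at(c,T(p,150,90),z).mean(0)[:2]; sc=lambda p,z:at(s,T(p,130,130),z).mean(0)[:2]
h=np.array([.617,.009]);y=-.091;Rm=np.array([[np.cos(y),np.sin(y)],[-np.sin(y),np.cos(y)]])
for n,p in dict(small_t=tp([(389,416)],.076),small_s=sc([(523,263)],.076),clean_t=tp([(523,284),(611,290),(606,352),(518,344)],.034),
 clean_s=sc([(204,310),(246,270),(330,318),(287,358)],.034),bottle_t=tp([(235,285)],.048),bottle_s=sc([(619,506)],.048),
 wide_t=np.array([.5151,.0186]),wide_s_prev=np.array([.5207,.0192])).items(): print(n,p.round(4),(Rm@(p-h)).round(4))
E
```

```text
small_t [0.5168 0.0164] [-0.1004 -0.0017]
small_s [0.5178 0.016 ] [-0.0994 -0.0021]
clean_t [ 0.6024 -0.1251] [-0.0024 -0.1348]
clean_s [ 0.605  -0.1243] [ 0.0002 -0.1338]
bottle_t [0.6273 0.1419] [-0.0019  0.1333]
bottle_s [0.6298 0.1421] [0.0006 0.1337]
wide_t [0.5151 0.0186] [-0.1024  0.0003]
wide_s_prev [0.5207 0.0192] [-0.0968  0.0014]
```

All the targets are met with margin, so I hand in.

```bash
python3 -c "
from rig import finish_job
print(finish_job())"
```

```text
the job is handed in; nothing more can be done
None
```

The soldering place is set out and handed in, finished at about 61 s of the 106 s allowed. The hand-in gives no verdict, so the numbers below are my own last camera checks.

Positions in the holder's frame, from both cameras:

| Thing | x (mm) | y (mm) | Target (mm) |
|---|---|---|---|
| Wide reel | -97 to -102 | 0 to +1 | -100, 0 |
| Small reel | -99 to -100 | -2 | -100, 0 (on the wide reel) |
| Tip cleaner (stand side) | -2 to 0 | -134 to -135 | 0, -135 |
| Flux bottle (box side) | -2 to +1 | +133 to +134 | 0, +135 |

- **Stack:** the two reels' axes are about 3 mm apart, against the 10 mm allowed. The two cameras differed by about 5 mm on the wide reel's x. Its scene-camera figure dates from before the small reel went on, since the stack hides its top.
- **Upright and clear:** the last pictures show everything standing upright with the gripper well away. I never measured the tilt.
- **Bystanders:** cup, jar and tweezers look untouched in the pictures. I did not re-measure their positions.
- **Missed grasp:** the first try at the tip cleaner failed. The fingertips appear in the images about 30 mm higher than the interface text says, so the jaws shut over the top of the box. The cleaner did not move, and gripping lower worked.
- **Cleaner orientation:** I placed it a quarter turn round, long side across the gap, to keep the gripper body clear of the iron.

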